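# Load a dead-weight tester and trim it to the mark

## Robot

A 6-joint arm with a two-finger parallel gripper is mounted at the origin on the work surface. World frame = base frame: x ahead of the robot, y to its left, z up, the work surface at z = 0. Lengths are in m, angles in rad, forces in N, time in s.
With the tool pointing down it reaches from about 0.425 to 0.95 m from the base axis. Payload 3.5 kg.
Tool frame: the origin (TCP) lies midway between the tips of the shut fingers; the grasp point (between the pads) lies 19 mm behind it; z points along the fingers, x is the direction in which the jaws open and shut, and the axes are right-handed (so a half turn about z gives the same grasp; the last joint's range is limited). The gripper opens to 85 mm and grips with 20 to 120 N. Pads are 22 mm wide; open, the fingers measure 114 mm over their backs; the gripper's body (76 mm by 85 mm) begins 54 mm behind the grasp point. The pads swing forward as they close: fully open they stand 13 mm farther back than shut.
Start: joints at [-1.336, 0.286, 1.577, -0, 1.279, -0.15], TCP at [0.253, -0.626, 0.231] pointing down, gripper open.
Joint ranges: [-2.77, 2.77], [-0.9, 2.22], [0.21, 2.48], [-1.53, 4.67], [0.24, 2.81], [-2.84, 2.84]. Speed limits (rad/s): [2.79, 2.79, 3.14, 3.14, 3.14, 3.14].

## Interface

Orientations are given as a unit quaternion [x, y, z, w].
In Python, from plant import readout, optics, ctrl gives the robot as it stands. The module is installed in compiled form; this text tells all that it offers.
- The arm moves only by the shell command python3 -m crank 'ROWS' [OPENING] [FORCE]. ROWS is text: rows parted by semicolons, each of 6 numbers parted by spaces: the shift along the tool's x, y, z in mm, then the turn, a rotation vector about the tool's x, y, z in rad. In form: dx dy dz ax ay az; .... A call has 1 to 5 rows; each row shifts and turns the commanded pose from where the row before left it, along the tool's axes as they then stand; what a row does not reach is not made up. A row lasts 1/8 s, in which the tool goes at most 62.5 mm and 10.7 degrees, less where a joint would pass 70% of its speed; a pose out of reach is approached as far as the arm can. A call is refused whole if a number of a shift passes 62.5 or a number of a turn 0.188, either way. A call with a gripper value outside its range is refused whole. OPENING is the opening, from -1 (shut) to 1 (fully open), set as the call begins (- or left out, the last holds). The fingers move at their own pace and stop on an object; FORCE is the grip in N (left out, the last holds). Time passes only in rows, so rows that do not move let the fingers close. It gives the time, the measured TCP pose, the force and the opening at its end, in the units of the state.
- readout.get_state(): the state, without advancing time (a new reading comes with each control period).
- optics.read_camera(name): name is "scene" or "top" or "wrist"; returns the picture (420x560x3 uint8, red, green, blue); there is no depth.
- optics.calibration(name): a dict with "mtx" (3x3 intrinsics, pixels), "rvec" (rotation vector, rad) and "tvec" (3), from world to camera coordinates, as OpenCV has them; the wrist camera has in their place "tool_from_camera" (4x4, takes a point from camera to tool coordinates, whose origin is the TCP and whose axes are the tool frame's). Camera axes: x right, y down, z forward; pixel columns grow to the right and rows downward; lengths in m; the calibration is good to about 2 mm. The wrist camera is an equidistant fisheye: a pixel r from the principal point sees the ray r / f radians off the axis. A picture is of the moment at which its call begins: read the wrist's pose just before it. calibration takes no time and is no camera call.
- ctrl.sign_off(): hands the job in, once; it reports no verdict.
Trained networks look in the newest picture that a camera, given by its name, has taken for a name from the list of things; names that differ only in an ending like _2 or _b are one class to them, and where a whole thing is asked for, a point or a joint stands for the part that bears it (a point fixed in the world has none). Each returns a list of dicts, best first, with "p" (0 to 1); they miss things now and then, are a little off and sometimes report something else, mostly with a low value. They report only what shows in the picture. A call takes as long as a camera call. They do not tell look-alikes from the thing itself.
- optics.recognise(camera, thing): "xy" ([column, row] as shares, 0 to 1, of the picture: columns of its width, rows of its height, amid what is visible of it).
The state is a dict: "time": time; "qpos": joint angles; "dq": joint speeds; "joint_efforts": joint torques, N m; "eef_pos": TCP position; "tcp_rot": TCP orientation; "contact_force": force on the tool from outside, world axes, zero at the start; "wrist_torque": the same for the moment, N m; "opening": opening from 0.0 (shut) to 1.0 (fully open).
Only numpy, scipy, OpenCV 4.12 (cv2) and the standard library are available. Lean on these libraries where they do the work, as an engineer would, in place of code of your own. Each camera call takes 0.05 s, during which the arm holds its last target.

## Task

Make the dead-weight tester ready for a gauge check: lift the orange dust cap off the weight post and put it in the blue dish, then thread every ring weight lying on the green mat onto the post, largest at the bottom and smallest on top, each fully home. Only then throw the yellow-knobbed arrest lever fully over to its far side, and after that roll the recessed trim thumbwheel by its exposed rim until the black pointer lines up with the red flag (not the blue one). Let go of everything, and do not knock over the amber vial, the beaker or the flask.

Things in the scene. Friction and masses are not known exactly. Their poses are not given: they have to be found in the camera images.
- tester: the fixed grey bench instrument, base plate 150 (x) x 340 (y) x 30 mm; origin at the centre of its underside on the table, x pointing away from the robot at yaw 0, y to the left, z up. Along its y axis stand: weight pan and post at y -120, arrest lever at y -10 (on a 70 x 50 mm block, 25 mm tall), and a white housing (x -60..60, y 65..165, top 70 mm above the table) with the trim wheel at y 100 and the pointer scale at y 140
- pan_top (a point): centre of the top of the round weight pan (diameter 72 mm, 10 mm thick, 40 mm above the table), at the foot of the post; axes as the tester's
- post_tip (a point): top of the upright steel post: 12 mm diameter, domed end, 66 mm above the pan
- cap_center (a point): centre of the orange dust cap: a square tube 26 x 26 mm outside, 18 x 18 mm inside, 74 mm tall (68 mm deep inside), closed at the top, 40 g, standing on the pan loosely over the post at the start; z is its long axis pointing to the closed top, x and y its flat faces
- dish: fixed blue open dish for the cap, 100 x 100 mm, 22 mm tall, walls and floor 4 mm thick; origin at the centre of its underside on the table. The cap may stand or lie in it
- w64_center (a point): centre of the dark steel ring weight: outer diameter 64 mm, bore 17 mm, 12 mm thick, 280 g give or take a quarter, lying flat at the start; z is its axis, up at the start. May be absent
- w56_center (a point): centre of the brass ring weight: outer diameter 56 mm, bore 17 mm, 12 mm thick, 220 g give or take a quarter, lying flat at the start; z is its axis, up at the start. May be absent
- w48_center (a point): centre of the bright steel ring weight: outer diameter 48 mm, bore 17 mm, 12 mm thick, 150 g give or take a quarter, lying flat at the start; z is its axis, up at the start. May be absent
- w40_center (a point): centre of the copper ring weight: outer diameter 40 mm, bore 17 mm, 12 mm thick, 100 g give or take a quarter, lying flat at the start; z is its axis, up at the start. May be absent
- w32_center (a point): centre of the pale aluminium ring weight: outer diameter 32 mm, bore 17 mm, 12 mm thick, 40 g give or take a quarter, lying flat at the start; z is its axis, up at the start. May be absent
- arrest (a joint): arrest lever angle: 0 at the start (leaning towards the tester's -x, the robot's side), 1.0 rad when fully thrown over towards the tester's +x; stiff enough to stay where it is left, about 1 N at the knob moves it
- arrest_tip (a point): centre of the yellow ball knob (diameter 26 mm) of the lever; 60 mm from the hinge, which lies 52 mm above the table along the tester's y; the knob moves 58 mm along the tester's x from one end to the other
- wheel_top (a point): highest point of the exposed rim of the black trim thumbwheel, 79 mm above the table. The wheel is 14 mm wide, radius 25 mm, its axis along the tester's y, sunk in the housing so that only 9 mm stands proud of the housing's top, a rim 42 mm long along x
- trim (a joint): angle of the trim thumbwheel (rad, -6 to 6, stays where it is left, about 1.2 N along the rim turns it). Rim top rolled towards the tester's +x: angle grows, and the pointer tip moves 7 mm per rad towards the tester's +x
- pointer_tip (a point): tip of the black pointer needle on the white scale beside the wheel; slides straight along the tester's x, only by the wheel; its tip passes 4 mm from the flags' tips
- red_tip (a point): tip of the red flag's needle, facing the pointer across the scale; axes as the tester's. The pointer must come to the same place along the tester's x. Flags cannot be moved
- blue_tip (a point): tip of the blue flag's needle: another mark, not the one wanted
- vial_mid (a point): small amber vial, a bystander, diameter 28, 45 mm tall; point half-way up
- beaker_mid (a point): glass beaker, a bystander, diameter 70, 60 mm tall; point half-way up
- flask_mid (a point): glass volumetric flask, a bystander, diameter 68, 135 mm tall; point half-way up
Not all that is in view belongs to the job. Leave any pink look-alike of the part that bears w48_center alone.

How it is judged:
By the outcome, as a careful person would: the job done as asked, in the order asked, and still so for the second after the job is handed in, with the robot touching nothing.
Of w64, w56, w48, w40, w32 only 3 to 5 are there at a start; the rules pass over those that are not, and their reading is None.
At some moment in a run one of w64, w56, w48, w40, w32 may be knocked a few centimetres aside while the robot is not near it.
Once in a run the grip may slacken for a moment while it holds something.
It also fails if it takes over 210 s, if anything falls off the work surface, if the arm or the gripper's body presses on something with over 40 N, if the wrist force passes 120 N, or if a joint passes its speed limit or range.

## Working session

There is one attempt and no reset: what is moved stays moved. The work goes in short steps, Python scripts to look and compute and a shell command to move; the robot and the scene stay as the last step left them, time stands still between calls to the robot, and variables do not carry over. Pictures are saved under pics/ and viewed, and the job is handed in when it is done.

```bash
mkdir -p pics; ls; python3 - <<'E'
from plant import readout, optics, ctrl
import cv2
s=readout.get_state()
for k,v in s.items(): print(k,v)
for c in ("scene","top","wrist"):
    im=optics.read_camera(c); cv2.imwrite(f"pics/{c}0.png",im[:,:,::-1]); print(c,optics.calibration(c))
E
```

```text
pics
time 0.0
qpos [-1.33597350e+00  2.87195264e-01  1.57818141e+00  1.52987389e-05
  1.27858914e+00 -1.50001483e-01]
dq [ 7.83725947e-04 -6.14836102e-04  1.26968357e-03  2.25571693e-03
 -2.76060379e-04 -5.16876813e-05]
joint_efforts [-6.57306718e-04 -4.05988455e+01 -2.92622870e+01 -2.47232911e-04
  5.79503132e-03 -2.84222054e-06]
eef_pos [ 0.25326809 -0.62497621  0.22992505]
tcp_rot [ 8.29273858e-01 -5.58841177e-01 -8.68901074e-04 -8.08100532e-04]
contact_force [-0.25638744 -0.02333788 -0.21589471]
wrist_torque [ 0.00871139  0.02223734 -0.01334125]
opening 1.0010987438487617
scene {'mtx': array([[420.4511259 ,   0.        , 277.23680858],
       [  0.        , 420.4511259 , 203.42177464],
       [  0.        ,   0.        ,   1.        ]]), 'rvec': array([ 1.20480959,  2.1654721 , -1.09672547]), 'tvec': array([ 0.30135934, -0.20881018,  1.32937102])}
top {'mtx': array([[501.56475356,   0.        , 280.20290693],
       [  0.        , 501.56475356, 210.31274547],
       [  0.        ,   0.        ,   1.        ]]), 'rvec': array([ 2.17267841, -2.1418218 ,  0.14005341]), 'tvec': array([-2.25143164e-04,  5.48377273e-01,  1.10271996e+00])}
wrist {'mtx': array([[325.1922621 ,   0.        , 284.43482535],
       [  0.        , 325.1922621 , 208.61881356],
       [  0.        ,   0.        ,   1.        ]]), 'tool_from_camera': array([[ 9.99999715e-01,  6.35480319e-04,  4.08672780e-04,
        -8.63404766e-04],
       [-7.25744382e-04,  9.58327529e-01,  2.85670827e-01,
        -7.20500725e-02],
       [-2.10104187e-04, -2.85671042e-01,  9.58327716e-01,
        -1.42745432e-01],
       [ 0.00000000e+00,  0.00000000e+00,  0.00000000e+00,
         1.00000000e+00]])}
```

View pics/top0.png

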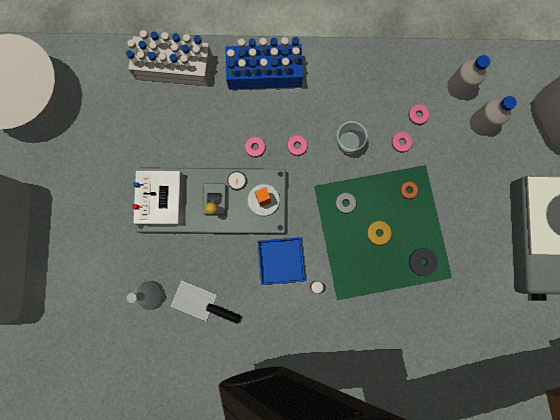

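View pics/scene0.png

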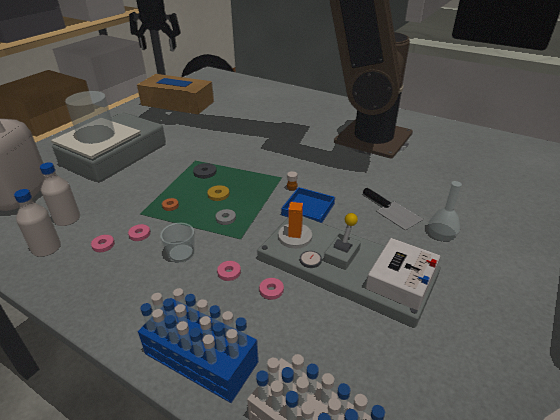

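View pics/wrist0.png

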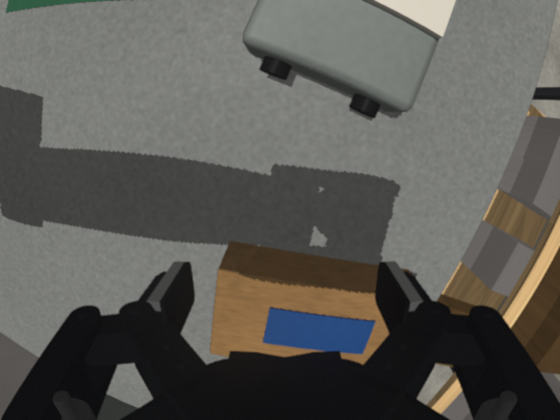

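```bash
cat > h.py <<'E'
from plant import readout, optics, ctrl
import cv2, numpy as np
from scipy.spatial.transform import Rotation as R
def fixed_cam(c):
    k=optics.calibration(c); Rm=cv2.Rodrigues(k['rvec'])[0]; return k['mtx'],Rm,k['tvec']
def ray(c,uv,st=None):
    """origin, dirs in world"""
    uv=np.atleast_2d(np.asarray(uv,float)); k=optics.calibration(c); K=k['mtx']
    n=np.c_[(uv[:,0]-K[0,2])/K[0,0],(uv[:,1]-K[1,2])/K[1,1]]
    if c!='wrist':
        Rm=cv2.Rodrigues(k['rvec'])[0]
        return -Rm.T@k['tvec'], np.c_[n,np.ones(len(n))]@Rm
    st=st or readout.get_state(); r=np.linalg.norm(n,axis=1); s=np.where(r>1e-9,np.sin(r)/np.maximum(r,1e-9),1)
    d=np.c_[n*s[:,None],np.cos(r)]; T=k['tool_from_camera']; Rt=R.from_quat(st['tcp_rot']).as_matrix()
    return Rt@T[:3,3]+st['eef_pos'], d@T[:3,:3].T@Rt.T
def p2w(c,uv,z,st=None):
    o,d=ray(c,uv,st); return o+d*((z-o[2])/d[:,2])[:,None]
def w2p(c,X,st=None):
    X=np.atleast_2d(np.asarray(X,float)); k=optics.calibration(c); K=k['mtx']
    if c!='wrist':
        return cv2.projectPoints(X,k['rvec'],k['tvec'],K,None)[0][:,0]
    st=st or readout.get_state(); T=k['tool_from_camera']; Rt=R.from_quat(st['tcp_rot']).as_matrix()
    p=((X-st['eef_pos'])@Rt-T[:3,3])@T[:3,:3]
    th=np.arctan2(np.hypot(p[:,0],p[:,1]),p[:,2]); ph=np.arctan2(p[:,1],p[:,0])
    return np.c_[K[0,2]+K[0,0]*th*np.cos(ph),K[1,2]+K[1,1]*th*np.sin(ph)]
def snap(c,name,scale=1,crop=None):
    st=readout.get_state(); im=optics.read_camera(c); o=im[:,:,::-1]
    if crop: x0,y0,x1,y1=crop; o=o[y0:y1,x0:x1]
    if scale!=1: o=cv2.resize(o,None,fx=scale,fy=scale,interpolation=cv2.INTER_CUBIC)
    cv2.imwrite(f'pics/{name}.png',o); return st,im
def yaw(st):  # world yaw of tool x axis
    x=R.from_quat(st['tcp_rot']).as_matrix()[:,0]; return np.arctan2(x[1],x[0])
def rel(pos,yw,st=None,pr=True):
    """shift in tool axes (mm) and rotation vector (tool) to reach pos, tool-x yaw yw, pointing down"""
    st=st or readout.get_state(); Rt=R.from_quat(st['tcp_rot']).as_matrix()
    c=[np.array([[np.cos(a),np.sin(a),0],[np.sin(a),-np.cos(a),0],[0,0,-1]]).reshape(3,3) for a in (yw,yw+np.pi)]
    sh=(Rt.T@(np.asarray(pos)-st['eef_pos']))*1000
    rv=[R.from_matrix(Rt.T@m).as_rotvec() for m in c]
    if pr: print('shift',sh.round(1),'turn A',rv[0].round(3),'turn B(half)',rv[1].round(3),'q6',st['qpos'][5].round(2))
    return sh,rv
E
python3 - <<'E'
from h import *
st,im=snap('top','t1',3,(300,150,480,310))
st2,im2=snap('top','t2',4,(120,150,320,300))
print('yaw',yaw(st))
for n,uv,z in [('w64',(423,262),.012),('w56',(379,233),.012),('w48',(346,203),.012),('w40',(410,190),.012)]:
    print(n,p2w('top',uv,z))
for t in ['tester','cap_center','dish','w64_center','w56_center','w48_center','w40_center','w32_center','arrest_tip','wheel_top','pointer_tip','red_tip','blue_tip','vial_mid','post_tip','pan_top']:
    r=optics.recognise('top',t); print(t,[(round(a['p'],2),(np.array(a['xy'])*[560,420]).round(1).tolist()) for a in r[:4]])
E
```

```text
yaw -1.1860089655521069
w64 [[ 0.4368659  -0.32053687  0.012     ]]
w56 [[ 0.50188941 -0.22059721  0.012     ]]
w48 [[ 0.57054285 -0.14476941  0.012     ]]
w40 [[ 0.60329054 -0.29390309  0.012     ]]
tester [(0.75, [208.1, 203.2]), (0.75, [148.0, 296.3]), (0.21, [375.4, 229.2])]
cap_center [(0.47, [263.8, 194.8]), (0.4, [209.4, 202.8])]
dish [(0.86, [282.5, 264.0])]
w64_center []
w56_center [(0.66, [383.6, 233.1]), (0.25, [209.3, 200.3])]
w48_center [(0.85, [416.7, 117.6]), (0.81, [301.8, 144.6]), (0.78, [346.7, 198.2]), (0.59, [401.6, 142.7])]
w40_center [(0.69, [413.1, 186.3])]
w32_center [(0.62, [377.2, 234.6])]
arrest_tip [(0.56, [209.1, 203.8]), (0.4, [145.5, 297.5])]
wheel_top [(0.59, [210.6, 201.4])]
pointer_tip [(0.38, [261.7, 196.2])]
red_tip [(0.36, [342.9, 198.9])]
blue_tip [(0.29, [210.9, 204.9])]
vial_mid [(0.48, [319.1, 285.1])]
post_tip [(0.66, [211.0, 202.6])]
pan_top [(0.6, [207.5, 199.0])]
```

View pics/t1.png

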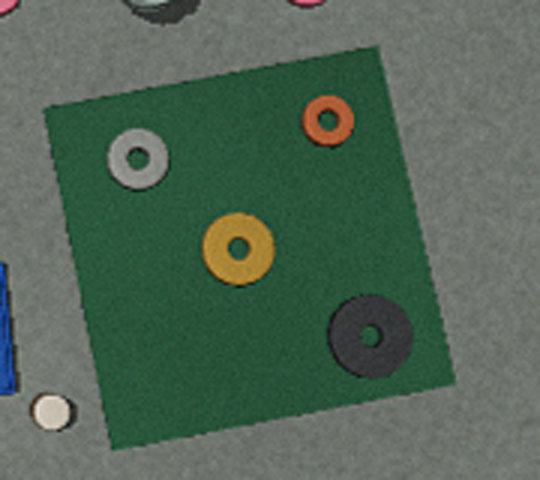

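View pics/t2.png

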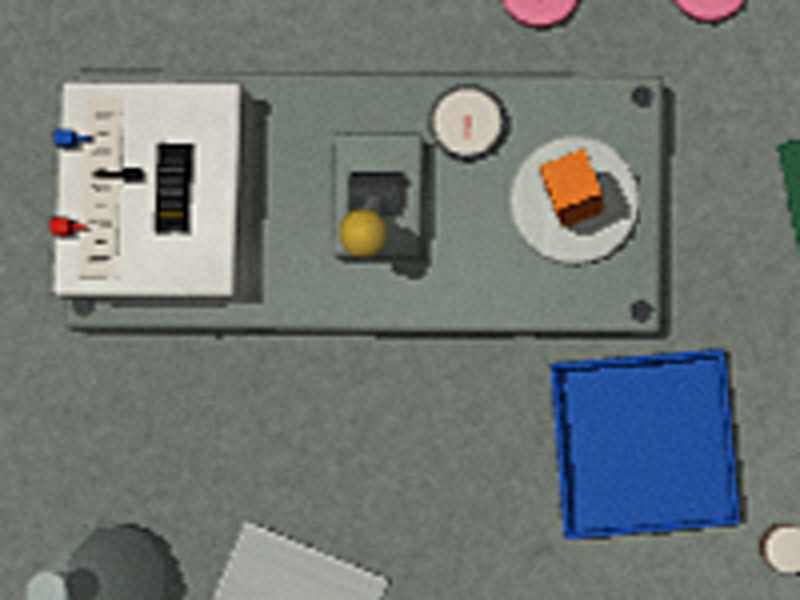

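```bash
cat >> h.py <<'E'
def rings(im,c='top',st=None,z=.012,masks=None):
    """colour blobs -> world centre, diam"""
    hsv=cv2.cvtColor(im,cv2.COLOR_RGB2HSV).astype(int); H,S,V=[hsv[:,:,i] for i in range(3)]
    return H,S,V
def blob(m,box=None,mn=20):
    m=m.astype(np.uint8)
    if box is not None:
        b=np.zeros_like(m); x0,y0,x1,y1=box; b[y0:y1,x0:x1]=1; m=m*b
    cs,_=cv2.findContours(m,cv2.RETR_EXTERNAL,cv2.CHAIN_APPROX_NONE)
    return [c[:,0] for c in sorted(cs,key=cv2.contourArea,reverse=True) if cv2.contourArea(c)>=mn]
E
python3 - <<'E'
from h import *
im=optics.read_camera('top'); H,S,V=rings(im)
mat=(300,150,460,310)
green=(H>60)&(H<90)&(S>90)
for n,m in [('notgreen',~green)]:
    for c in blob(m,(318,168,448,298),60)[:12]:
        (u,v),r=cv2.minEnclosingCircle(c.astype(np.float32)); 
        P=p2w('top',c,.012); ctr=(P.max(0)+P.min(0))/2
        (a,b),(d1,d2),_=cv2.fitEllipse(c) if len(c)>5 else ((0,0),(0,0),0)
        C=p2w('top',[(a,b)],.012)[0]
        print((round(a,1),round(b,1)),C.round(4),'d',(np.ptp(P,0)*1000).round(1)[:2],np.median(im[c[:,1],c[:,0]],0))
q=np.array([(541,163),(588,150),(605,187),(558,201)])/4+[120,150]
P=p2w('top',q,.114);print('cap',P.round(4),P.mean(0)); e=P[1]-P[0]; print(np.arctan2(e[1],e[0]),np.linalg.norm(e),np.linalg.norm(P[2]-P[1]))
q=np.array([(663,78),(667,335),(68,330)])/4+[120,150]
P=p2w('top',q,.03);print('base',P.round(4)); e=P[0]-P[1];print(np.arctan2(e[1],e[0]),np.linalg.norm(e)); e=P[2]-P[1];print(np.arctan2(e[1],e[0])-np.pi/2,np.linalg.norm(e))
q=np.array([(63,84),(242,84),(234,297),(54,295)])/4+[120,150]
P=p2w('top',q,.07);print('hous',P.round(4),P.mean(0)); e=P[1]-P[2];print(np.arctan2(e[1],e[0]),np.linalg.norm(e)); e=P[0]-P[3];print(np.arctan2(e[1],e[0]),np.linalg.norm(e))
q=np.array([(511,137),(639,137),(639,265),(511,265)])/4+[120,150]
print('pan',p2w('top',q,.04).mean(0))
q=np.array([(552,365),(725,350),(742,524),(566,540)])/4+[120,150]
P=p2w('top',q,.022);print('dish',P.round(4),P.mean(0))
print('knob',p2w('top',[(363/4+120,233/4+150)],.105))
print('ptr,red,blue', p2w('top',np.array([(95,175),(90,227),(92,139)])/4+[120,150],.073))
E
```

```text
(438.6, 185.2) [ 0.6157 -0.361   0.012 ] d [212.3  49.2] [105. 112. 105.]
(433.1, 289.2) [ 0.3756 -0.3421  0.012 ] d [ 43.5 221.1] [107. 113. 106.]
(325.5, 282.8) [ 0.3867 -0.0977  0.012 ] d [205.6  41.7] [110.  115.  107.5]
(330.4, 175.1) [ 0.6359 -0.1085  0.012 ] d [ 41.1 210.7] [108.  114.5 107. ]
(422.9, 261.6) [ 0.4377 -0.3203  0.012 ] d [61.7 64.2] [44.5 49.  47. ]
(378.8, 232.3) [ 0.5034 -0.2202  0.012 ] d [55.6 55.4] [95. 89. 44.]
(345.3, 202.3) [ 0.572  -0.1433  0.012 ] d [47.  48.7] [87. 92. 82.]
(408.6, 189.6) [ 0.6043 -0.2906  0.012 ] d [40.3 39.9] [67. 69. 45.]
cap [[0.5792 0.0612 0.114 ]
 [0.5866 0.0365 0.114 ]
 [0.5669 0.0271 0.114 ]
 [0.559  0.0518 0.114 ]] [0.57293689 0.04416643 0.114     ]
-1.2824188411635877 0.025836559886006173 0.021808436857313172
base [[ 0.6438 -0.0038  0.03  ]
 [ 0.4957 -0.008   0.03  ]
 [ 0.4936  0.3308  0.03  ]]
0.027941565705499202 0.14819681165137769
0.006003411124381852 0.33880251932245087
hous [[0.627  0.3291 0.07  ]
 [0.6285 0.23   0.07  ]
 [0.5099 0.2297 0.07  ]
 [0.5095 0.3281 0.07  ]] [0.5687322  0.27923962 0.07      ]
0.002301432240808776 0.11862850394285838
0.008567598134317957 0.1174818721281309
pan [0.57022036 0.04517803 0.04      ]
dish [[ 0.4783  0.0571  0.022 ]
 [ 0.4882 -0.0412  0.022 ]
 [ 0.3902 -0.0517  0.022 ]
 [ 0.3799  0.0473  0.022 ]] [0.43415036 0.00287646 0.022     ]
knob [[0.5416506  0.15551993 0.105     ]]
ptr,red,blue [[0.5757875  0.30811147 0.073     ]
 [0.54693348 0.30945145 0.073     ]
 [0.59582347 0.31073327 0.073     ]]
```

```bash
python3 - <<'E'
from h import *
rel([.571,.0445,.25],-1.2)
E
```

```text
shift [-501.9 -545.9  -18.7] turn A [0.    0.    0.014] turn B(half) [-0.     0.    -3.128] q6 -0.15
```

```bash
python3 -m crank '-38.6 -42 -1.4 0 0 0;-38.6 -42 -1.4 0 0 0;-38.6 -42 -1.4 0 0 0;-38.6 -42 -1.4 0 0 0;-38.6 -42 -1.4 0 0 0' 1 60
python3 -m crank '-38.6 -42 -1.4 0 0 0;-38.6 -42 -1.4 0 0 0;-38.6 -42 -1.4 0 0 0;-38.6 -42 -1.4 0 0 0;-38.6 -42 -1.4 0 0 0'
python3 -m crank '-38.6 -42 -1.4 0 0 0;-38.6 -42 -1.4 0 0 0;-38.6 -42 -1.4 0 0 0;0 0 0 0 0 0'
python3 - <<'E'
from h import *
rel([.571,.0445,.25],-1.2)
snap('wrist','w1')
E
```

```text
time: 1.72
eef_pos: [0.3762, -0.3663, 0.2386]
tcp_rot: [0.829, -0.559, 0.0, 0.0]
contact_force: [0.7, 0.4, 0.5]
opening: 0.999
time: 2.35
eef_pos: [0.4984, -0.1085, 0.2458]
tcp_rot: [0.829, -0.559, 0.001, -0.0]
contact_force: [0.1, -0.7, 0.2]
opening: 1.0
time: 2.85
eef_pos: [0.5719, 0.0477, 0.2497]
tcp_rot: [0.831, -0.557, 0.0, -0.0]
contact_force: [0.4, 0.2, -0.5]
opening: 1.001
shift [ 2.6  2.1 -0.3] turn A [-0.001  0.     0.019] turn B(half) [-0.000e+00 -1.000e-03 -3.122e+00] q6 1.09
```

View pics/w1.png

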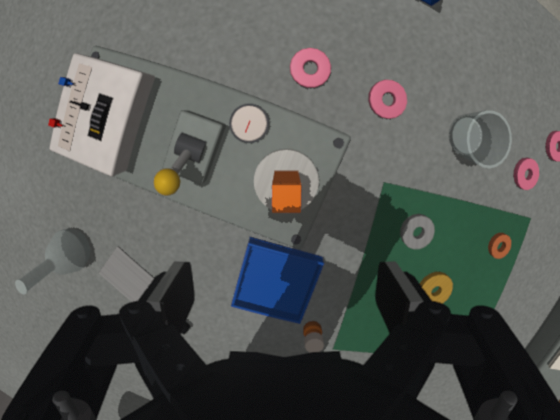

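```bash
python3 - <<'E'
from h import *
st,im=snap('wrist','w2',6,(235,140,335,230))
print(w2p('wrist',[[.571,.0445,.114],[.571,.0445,.04]],st), yaw(st))
H,S,V=rings(im)
m=(H<15)&(S>180)&(V>170)
for c in blob(m,(240,150,330,220))[:2]:
    r=cv2.minAreaRect(c); b=cv2.boxPoints(r); P=p2w('wrist',b,.114,st); print(r,P.round(4),P.mean(0))
    for i in range(4): e=P[(i+1)%4]-P[i]; print(np.arctan2(e[1],e[0]),np.linalg.norm(e))
E
```

```text
[[286.62375562 197.70263674]
 [286.15484485 180.71812666]] -1.182559723246159
((284.5, 196.0), (26.0, 27.0), 90.0) [[0.5781 0.0622 0.114 ]
 [0.5871 0.0404 0.114 ]
 [0.5652 0.0311 0.114 ]
 [0.5561 0.0534 0.114 ]] [0.57161978 0.04678306 0.114     ]
-1.1819246853177487 0.023609819085680196
-2.7417250725794293 0.023736423769485725
1.9596161422089742 0.024124935926071962
0.3781650232505263 0.023735098873912158
```

View pics/w2.png

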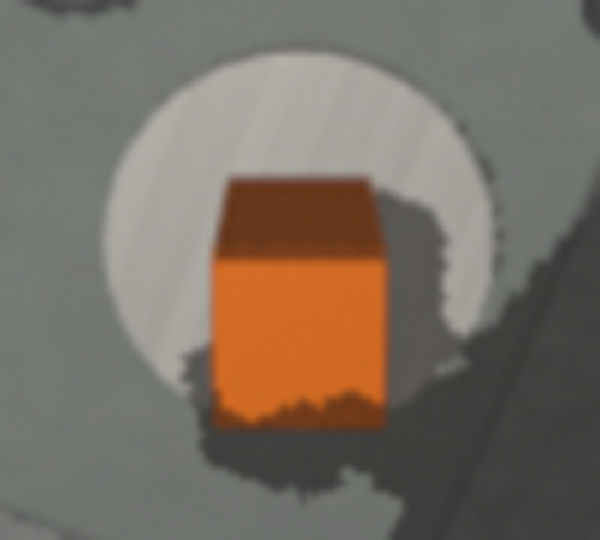

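```bash
python3 - <<'E'
from h import *
rel([.5704,.046,.078],-1.1825)
E
```

```text
shift [ -1.4  -0.  171.4] turn A [ 0.001 -0.    -0.002] turn B(half) [-1.00e-03 -1.00e-03  3.14e+00] q6 1.09
```

```bash
python3 -m crank '-1.4 0 45 0 0 0;0 0 45 0 0 0;0 0 40 0 0 0;0 0 41 0 0 0;0 0 0 0 0 0'
python3 -m crank '0 0 0 0 0 0;0 0 0 0 0 0;0 0 0 0 0 0;0 0 0 0 0 0;0 0 0 0 0 0' -1 60
```

```text
time: 3.58
eef_pos: [0.5671, 0.0444, 0.0749]
tcp_rot: [0.829, -0.56, -0.004, 0.002]
contact_force: [-0.1, 0.5, 0.4]
opening: 1.001
time: 4.2
eef_pos: [0.5717, 0.0457, 0.0802]
tcp_rot: [0.829, -0.559, 0.001, -0.001]
contact_force: [-0.5, -0.7, 6.4]
opening: 0.294
```

```bash
python3 -m crank '0 0 -20 0 0 0;0 0 -30 0 0 0;0 0 -35 0 0 0;0 0 -15 0 0 0;0 0 0 0 0 0'
python3 - <<'E'
from h import *
rel([.435,.004,.175],-1.1825)
snap('wrist','w3')
E
```

```text
time: 4.82
eef_pos: [0.5712, 0.0457, 0.1799]
tcp_rot: [0.829, -0.559, 0.001, -0.001]
contact_force: [0.4, 0.1, -0.1]
opening: 0.296
shift [-12.5 141.9   4.5] turn A [-0.002 -0.001 -0.003] turn B(half) [-2.000e-03  4.000e-03  3.138e+00] q6 1.09
```

View pics/w3.png

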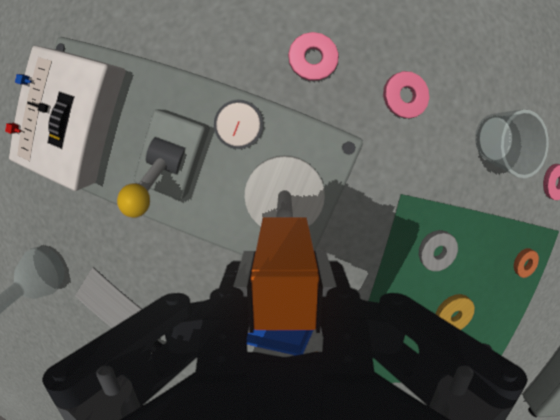

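```bash
python3 -m crank '-3 33 0 0 0 0;-3 33 0 0 0 0;-3 33 0 0 0 0;-2.5 33 0 0 0 0;0 0 0 0 0 0'
python3 - <<'E'
from h import *
rel([.443,.004,.0455],-1.1825)
E
```

```text
time: 5.5
eef_pos: [0.4412, 0.0069, 0.1762]
tcp_rot: [0.829, -0.559, -0.002, 0.001]
contact_force: [0.2, 0.5, -1.1]
opening: 0.296
shift [  3.7  -1.  130.6] turn A [ 0.004  0.002 -0.005] turn B(half) [ 0.004 -0.006  3.137] q6 0.97
```

```bash
python3 -m crank '3.5 -1 40 0 0 0;0 0 40 0 0 0;0 0 30 0 0 0;0 0 18 0 0 0;0 0 0 0 0 0'
python3 -m crank '0 0 2 0 0 0;0 0 0 0 0 0'
```

```text
time: 6.12
eef_pos: [0.4447, 0.0046, 0.0481]
tcp_rot: [0.829, -0.559, -0.003, 0.001]
contact_force: [0.6, 0.8, -0.0]
opening: 0.296
time: 6.38
eef_pos: [0.4469, 0.0039, 0.0492]
tcp_rot: [0.829, -0.559, 0.001, -0.0]
contact_force: [-0.7, -0.3, 0.1]
opening: 0.293
```

```bash
python3 -m crank '0 0 3 0 0 0;0 0 0 0 0 0;0 0 0 0 0 0'
python3 -m crank '0 0 2 0 0 0;0 0 0 0 0 0'
```

```text
time: 6.75
eef_pos: [0.4462, 0.004, 0.0457]
tcp_rot: [0.829, -0.559, 0.0, -0.0]
contact_force: [0.1, -0.1, -0.7]
opening: 0.296
time: 7.0
eef_pos: [0.4465, 0.0039, 0.0442]
tcp_rot: [0.829, -0.559, 0.0, -0.0]
contact_force: [-2.5, -0.3, 4.9]
opening: 0.296
```

```bash
python3 -m crank '0 0 0 0 0 0;0 0 0 0 0 0;0 0 0 0 0 0;0 0 -10 0 0 0' 0.3
python3 -m crank '0 0 -30 0 0 0;0 0 -40 0 0 0;0 0 -50 0 0 0;0 0 0 0 0 0' 
python3 - <<'E'
from h import *
snap('wrist','w4')
snap('top','t4',2,(120,130,400,320))
E
```

```text
time: 7.5
eef_pos: [0.4453, 0.0042, 0.053]
tcp_rot: [0.829, -0.559, -0.001, 0.0]
contact_force: [0.4, -0.5, -0.6]
opening: 0.65
time: 8.0
eef_pos: [0.4494, 0.0033, 0.1792]
tcp_rot: [0.829, -0.559, 0.005, -0.002]
contact_force: [0.1, 0.1, 0.7]
opening: 0.649
```

View pics/w4.png

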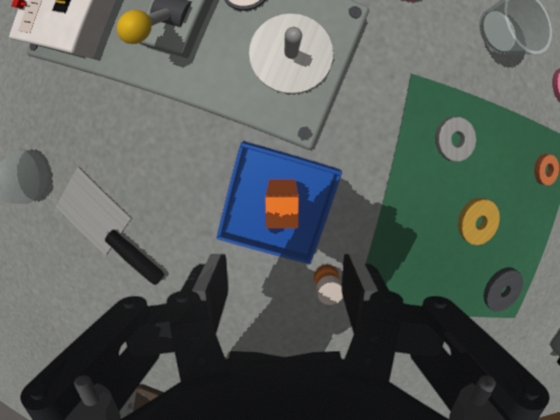

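View pics/t4.png

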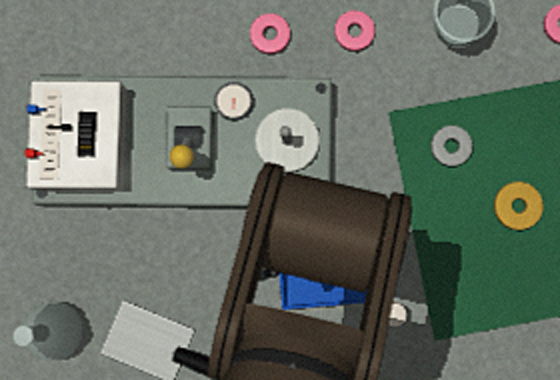

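```bash
python3 - <<'E'
from h import *
rel([.4377,-.3203,.15],-1.1825)
print(p2w('wrist',[(504,289)],.012))
E
```

```text
shift [297.3 129.8  24.3] turn A [-0.001 -0.001 -0.003] turn B(half) [-1.000e-03  2.000e-03  3.138e+00] q6 0.97
[[ 0.43514654 -0.3102244   0.012     ]]
```

```bash
python3 -m crank '50 22 0 0 0 0;50 22 0 0 0 0;50 22 0 0 0 0;50 22 0 0 0 0;50 22 0 0 0 0' 1
python3 -m crank '47.3 19.8 24.3 0 0 0;0 0 0 0 0 0;0 0 0 0 0 0'
python3 - <<'E'
from h import *
st,im=snap('wrist','w5')
H,S,V=rings(im); print(st['eef_pos'],yaw(st))
print(w2p('wrist',[.4377,-.3203,.012],st))
rel([.4377,-.3203,.15],-1.1825)
E
```

```text
time: 8.72
eef_pos: [0.4367, -0.2699, 0.1713]
tcp_rot: [0.829, -0.559, -0.002, -0.0]
contact_force: [0.0, -0.7, 0.4]
opening: 1.002
time: 9.1
eef_pos: [0.4366, -0.3193, 0.1474]
tcp_rot: [0.829, -0.559, -0.002, -0.001]
contact_force: [0.2, -0.6, -1.1]
opening: 1.003
[ 0.43657679 -0.31927176  0.14738838] -1.1865345848409177
[[287.44728595 195.95175818]]
shift [ 1.3 -0.1 -1.7] turn A [ 0.001  0.002 -0.003] turn B(half) [ 4.000e-03 -1.000e-03  3.139e+00] q6 0.37
```

View pics/w5.png

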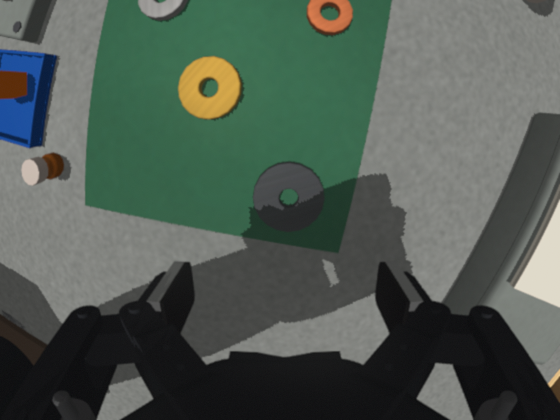

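```bash
python3 - <<'E'
from h import *
print(p2w('wrist',[(288.5,196.3)],.012))
rel([.438,-.321,-.002],-1.1865)
E
python3 -m crank '2 0 40 0 0 0;0 0 40 0 0 0;0 0 35 0 0 0;0 0 25 0 0 0;0 0 0 0 0 0'
```

```text
[[ 0.438196   -0.32138446  0.012     ]]
shift [  2.4  -0.2 150.3] turn A [0.001 0.002 0.001] turn B(half) [-4.000e-03  1.000e-03 -3.141e+00] q6 0.37
time: 9.78
eef_pos: [0.4373, -0.3195, 0.0077]
tcp_rot: [0.83, -0.558, -0.002, -0.001]
contact_force: [-0.2, 0.9, -0.0]
opening: 1.002
```

```bash
python3 -m crank '1 0 9 0 0 0;0 0 0 0 0 0;0 0 0 0 0 0'
python3 -m crank '0 0 0 0 0 0;0 0 0 0 0 0;0 0 0 0 0 0;0 0 0 0 0 0' -1 80
```

```text
time: 10.15
eef_pos: [0.4391, -0.3235, 0.0012]
tcp_rot: [0.829, -0.559, 0.001, 0.0]
contact_force: [-0.1, 0.8, 0.0]
opening: 1.002
time: 10.65
eef_pos: [0.4391, -0.3236, 0.0015]
tcp_rot: [0.829, -0.559, 0.0, -0.0]
contact_force: [-1.2, 0.2, 4.9]
opening: 0.699
```

```bash
python3 -m crank '0 0 -15 0 0 0;0 0 -25 0 0 0;0 0 -30 0 0 0;0 0 0 0 0 0'
python3 - <<'E'
from h import *
snap('wrist','w6')
E
```

```text
time: 11.15
eef_pos: [0.44, -0.3246, 0.073]
tcp_rot: [0.829, -0.559, 0.003, 0.001]
contact_force: [0.5, -0.6, -2.9]
opening: 0.698
```

View pics/w6.png

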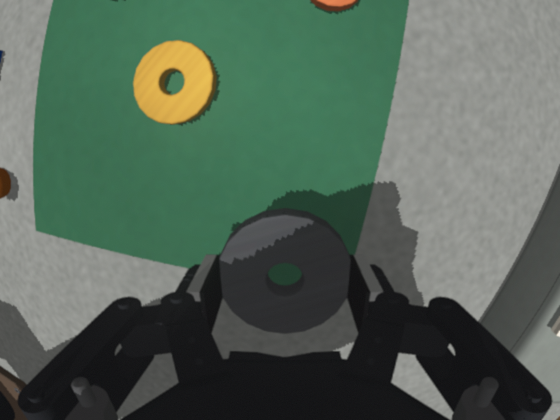

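```bash
cat >> h.py <<'E'
def intool(uv,tz):
    """wrist pixel -> tool coords (m) at tool z=tz"""
    k=optics.calibration('wrist'); K=k['mtx']; T=k['tool_from_camera']
    n=(np.asarray(uv,float)-[K[0,2],K[1,2]])/K[0,0]; r=np.linalg.norm(n)
    d=T[:3,:3]@np.r_[n*np.sin(r)/r,np.cos(r)]; o=T[:3,3]
    return o+d*(tz-o[2])/d[2]
E
python3 - <<'E'
from h import *
print(intool((285,273),-.0105), intool((219.5,273),-.0105), intool((351,273),-.0105))
rel([.496,.016,.145],-1.1865)
E
```

```text
[-0.00052547 -0.00190335 -0.0105    ] [-0.03091487 -0.00143455 -0.0105    ] [ 0.03013024 -0.00144889 -0.0105    ]
shift [-293.1 -180.4  -74.4] turn A [-0.001 -0.002  0.001] turn B(half) [ 4.000e-03 -1.000e-03 -3.141e+00] q6 0.36
```

```bash
python3 -m crank '-20 -12 -35 0 0 0;-40 -24 -35 0 0 0;-48 -30 -5 0 0 0;-48 -30 0 0 0 0;-48 -30 0 0 0 0'
python3 -m crank '-48 -30 0 0 0 0;-41 -25 0 0 0 0;0 0 0 0 0 0;0 0 0 0 0 0'
python3 - <<'E'
from h import *
st,im=snap('wrist','w7'); print(st['eef_pos'],yaw(st))
print(w2p('wrist',[[.5704,.046,.106],[.5704,.046,.04]],st))
E
```

```text
time: 11.82
eef_pos: [0.4777, -0.0846, 0.1434]
tcp_rot: [0.829, -0.559, -0.001, 0.0]
contact_force: [0.3, -0.6, -3.2]
opening: 0.695
time: 12.32
eef_pos: [0.4953, 0.0165, 0.1436]
tcp_rot: [0.829, -0.559, -0.001, 0.001]
contact_force: [0.3, -1.6, -2.4]
opening: 0.696
[0.49532502 0.01646271 0.14363853] -1.1852608643073186
[[287.62203563  98.67628095]
 [286.84147745 102.64992259]]
```

View pics/w7.png

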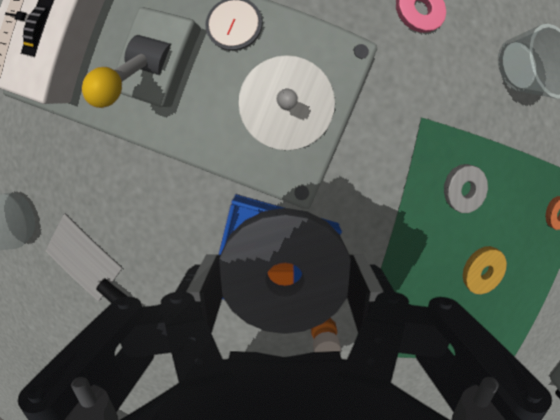

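```bash
python3 - <<'E'
from h import *
rel([.569,.0449,.1415],-1.1852)
E
```

```text
shift [  0.6 -79.    2.3] turn A [ 0.002  0.001 -0.001] turn B(half) [ 1.00e-03 -3.00e-03  3.14e+00] q6 1.01
```

```bash
python3 -m crank '0.6 -30 0 0 0 0;0 -30 0 0 0 0;0 -19 0 0 0 0;0 0 0 0 0 0;0 0 0 0 0 0'
python3 - <<'E'
from h import *
st,im=snap('wrist','w8',6,(235,230,335,320)); print(st['eef_pos'],yaw(st))
rel([.569,.0449,.1215],-1.1852)
E
```

```text
time: 13.0
eef_pos: [0.5689, 0.0444, 0.1445]
tcp_rot: [0.829, -0.559, -0.001, 0.001]
contact_force: [0.7, 0.1, -3.2]
opening: 0.699
[0.56893539 0.04444586 0.14453368] -1.1874721860490305
shift [-0.2 -0.3 23.2] turn A [ 0.001  0.001 -0.002] turn B(half) [ 1.000e-03 -2.000e-03  3.139e+00] q6 1.09
```

View pics/w8.png

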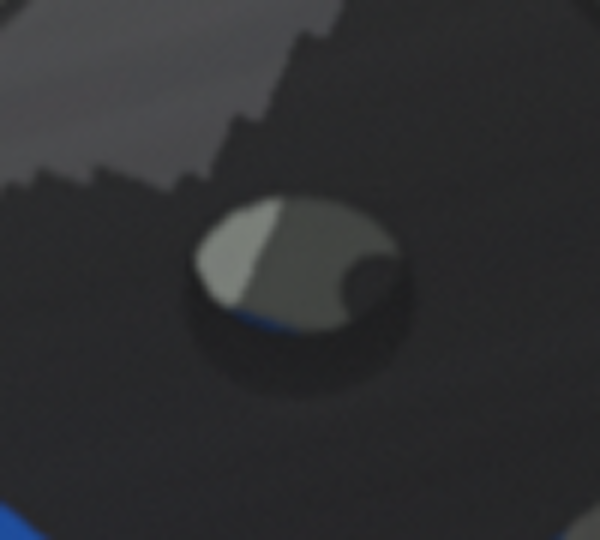

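```bash
python3 -m crank '0 0 20 0 0 0;0 0 15 0 0 0;0 0 0 0 0 0;0 0 8 0 0 0;0 0 0 0 0 0'
```

```text
time: 13.68
eef_pos: [0.5697, 0.0456, 0.1018]
tcp_rot: [0.829, -0.559, -0.0, 0.0]
contact_force: [-0.5, -0.1, -3.2]
opening: 0.696
```

```bash
python3 -m crank '0 0 15 0 0 0;0 0 15 0 0 0;0 0 15 0 0 0;0 0 8 0 0 0;0 0 0 0 0 0'
```

```text
time: 14.3
eef_pos: [0.5698, 0.0455, 0.0483]
tcp_rot: [0.829, -0.559, -0.0, 0.0]
contact_force: [2.3, -0.2, -3.7]
opening: 0.694
```

```bash
python3 -m crank '0 0 3 0 0 0;0 0 0 0 0 0;0 0 0 0 0 0'
```

```text
time: 14.68
eef_pos: [0.5698, 0.0455, 0.0464]
tcp_rot: [0.829, -0.559, 0.0, -0.0]
contact_force: [1.5, 0.4, -3.5]
opening: 0.696
```

```bash
python3 -m crank '0 0 3 0 0 0;0 0 0 0 0 0;0 0 0 0 0 0'
python3 -m crank '0 0 0 0 0 0;0 0 0 0 0 0;0 0 0 0 0 0;0 0 -20 0 0 0;0 0 -30 0 0 0' 1
python3 -m crank '0 0 -40 0 0 0;0 0 -20 0 0 0;0 0 0 0 0 0;0 0 0 0 0 0'
python3 - <<'E'
from h import *
st,im=snap('wrist','w9'); print(st['eef_pos'],yaw(st))
E
```

```text
time: 15.05
eef_pos: [0.5698, 0.0455, 0.0432]
tcp_rot: [0.829, -0.559, 0.0, -0.0]
contact_force: [2.4, 0.4, -4.3]
opening: 0.691
time: 15.68
eef_pos: [0.5693, 0.0456, 0.094]
tcp_rot: [0.829, -0.559, -0.001, 0.0]
contact_force: [0.2, 0.4, 0.2]
opening: 1.001
time: 16.18
eef_pos: [0.5688, 0.0456, 0.1518]
tcp_rot: [0.829, -0.559, -0.001, 0.001]
contact_force: [-0.5, -0.7, 0.3]
opening: 1.0
[0.56880806 0.04560174 0.15181869] -1.1860870062109026
```

View pics/w9.png

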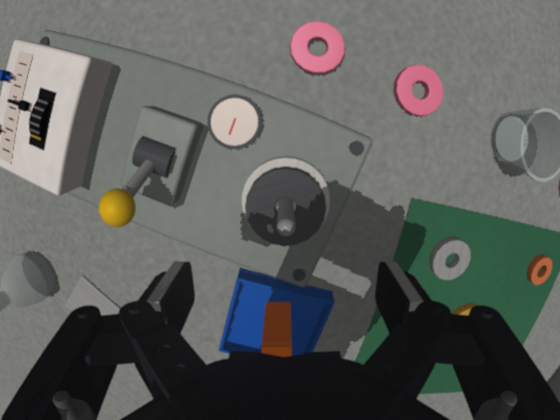

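```bash
python3 - <<'E'
from h import *
rel([.5034,-.2202,.148],-1.1865)
E
```

```text
shift [221.9 160.2   3.4] turn A [0.003 0.002 0.   ] turn B(half) [-3.000e-03  5.000e-03 -3.141e+00] q6 1.09
```

```bash
python3 -m crank '44 32 0 0 0 0;44 32 0 0 0 0;44 32 0 0 0 0;44 32 0 0 0 0;45 32 3 0 0 0' 1
python3 -m crank '0 0 0 0 0 0;0 0 0 0 0 0'
python3 - <<'E'
from h import *
st,im=snap('wrist','w10'); print(st['eef_pos'],yaw(st))
H,S,V=rings(im)
for c in blob((H>12)&(H<32)&(S>120)&(V>60),(150,100,420,300),200)[:3]:
    (a,b),(d1,d2),_=cv2.fitEllipse(c); C=p2w('wrist',[(a,b)],.012,st)[0]; print((a,b),d1,d2,C.round(4)); rel([C[0],C[1],-.002],-1.1865,st)
E
```

```text
time: 16.85
eef_pos: [0.5031, -0.2205, 0.1485]
tcp_rot: [0.829, -0.559, -0.001, -0.0]
contact_force: [0.1, 0.2, 0.4]
opening: 0.998
time: 17.1
eef_pos: [0.5038, -0.2187, 0.1487]
tcp_rot: [0.829, -0.559, -0.002, -0.0]
contact_force: [0.7, -0.1, -0.6]
opening: 0.996
[ 0.5037669  -0.21868072  0.14873941] -1.18671314258822
(287.4609375, 197.7869415283203) 59.981815338134766 61.12398910522461 [ 0.5031 -0.2206  0.012 ]
shift [  2.    1.2 150.7] turn A [ 0.001  0.003 -0.   ] turn B(half) [ 4.000e-03 -2.000e-03  3.141e+00] q6 0.59
```

View pics/w10.png

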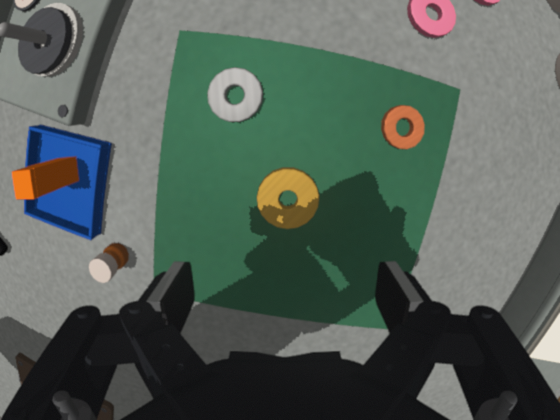

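```bash
python3 -m crank '1 1 40 0 0 0;0 0 40 0 0 0;0 0 38 0 0 0;0 0 30 0 0 0;0 0 0 0 0 0'
python3 -m crank '0 0 0 0 0 0;0 0 0 0 0 0'
```

```text
time: 17.77
eef_pos: [0.5021, -0.2176, -0.0006]
tcp_rot: [0.83, -0.558, -0.004, -0.0]
contact_force: [-0.1, -0.1, -0.1]
opening: 0.999
time: 18.02
eef_pos: [0.5053, -0.2211, 0.0041]
tcp_rot: [0.829, -0.559, 0.002, -0.0]
contact_force: [0.6, 0.7, 0.0]
opening: 0.998
```

```bash
python3 -m crank '-1 1.8 3.5 0 0 0;0 0 0 0 0 0;0 0 0 0 0 0'
python3 -m crank '0 0 0 0 0 0;0 0 0 0 0 0;0 0 0 0 0 0;0 0 0 0 0 0' -1 80
python3 -m crank '0 0 -15 0 0 0;0 0 -25 0 0 0;0 0 -30 0 0 0;0 0 0 0 0 0'
python3 - <<'E'
from h import *
st,im=snap('wrist','w11'); print(st['eef_pos'],yaw(st))
E
```

```text
time: 18.4
eef_pos: [0.5018, -0.2205, -0.0011]
tcp_rot: [0.829, -0.559, 0.0, -0.0]
contact_force: [-0.3, -0.9, -0.6]
opening: 1.001
time: 18.9
eef_pos: [0.5025, -0.221, -0.0001]
tcp_rot: [0.829, -0.559, 0.001, 0.0]
contact_force: [-1.7, 0.7, 5.9]
opening: 0.614
time: 19.4
eef_pos: [0.5036, -0.2215, 0.0715]
tcp_rot: [0.829, -0.559, 0.003, -0.0]
contact_force: [1.3, -0.4, -2.6]
opening: 0.612
[ 0.50359854 -0.22149915  0.07154024] -1.185865811154619
```

View pics/w11.png

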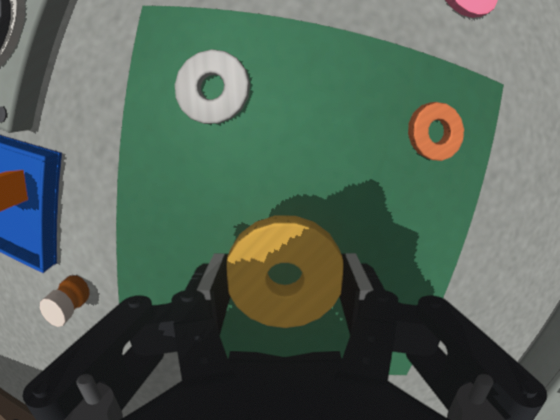

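```bash
python3 - <<'E'
from h import *
print(intool((285,272),-.012))
rel([.5694,.0450,.143],-1.1860)
E
```

```text
[-0.00053018 -0.00321343 -0.012     ]
shift [-221.  -162.   -73.6] turn A [-0.001 -0.002  0.   ] turn B(half) [ 3.000e-03 -2.000e-03 -3.142e+00] q6 0.59
```

```bash
python3 -m crank '-20 -15 -40 0 0 0;-40 -29 -34 0 0 0;-46 -33 0 0 0 0;-46 -33 0 0 0 0;-46 -33 0 0 0 0'
python3 -m crank '-23 -18 0 0 0 0;0 0 0 0 0 0;0 0 0 0 0 0'
python3 - <<'E'
from h import *
st,im=snap('wrist','w12'); print(st['eef_pos'],yaw(st))
rel([.5685,.0447,.103],-1.1860)
E
```

```text
time: 20.08
eef_pos: [0.559, 0.0187, 0.1406]
tcp_rot: [0.829, -0.559, -0.001, 0.001]
contact_force: [0.9, -0.2, -2.0]
opening: 0.614
time: 20.45
eef_pos: [0.5671, 0.0445, 0.1411]
tcp_rot: [0.829, -0.559, -0.001, 0.001]
contact_force: [-1.0, -0.6, -2.2]
opening: 0.615
[0.5671132  0.04451651 0.14109476] -1.185934023724489
shift [-0.1 -1.4 38.4] turn A [ 0.002  0.001 -0.001] turn B(half) [ 1.000e-03 -3.000e-03  3.141e+00] q6 1.09
```

View pics/w12.png

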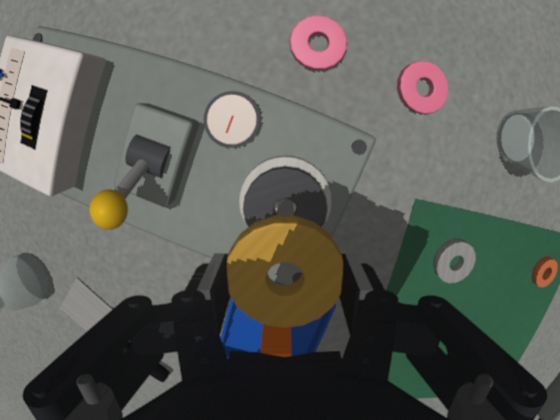

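```bash
python3 -m crank '0 -1 20 0 0 0;0 0 13 0 0 0;0 0 0 0 0 0;0 0 6 0 0 0;0 0 0 0 0 0'
```

```text
time: 21.12
eef_pos: [0.569, 0.0452, 0.1035]
tcp_rot: [0.829, -0.559, -0.0, 0.0]
contact_force: [-0.0, -1.0, -3.0]
opening: 0.613
```

```bash
python3 -m crank '0 0 5 0 0 0;0 0 5 0 0 0;0 0 0 0 0 0'

```

```text
time: 21.5
eef_pos: [0.5688, 0.0453, 0.0932]
tcp_rot: [0.829, -0.559, -0.0, 0.0]
contact_force: [-0.2, -0.8, -2.7]
opening: 0.615
```

```bash
python3 -m crank '0 0 15 0 0 0;0 0 14 0 0 0;0 0 6 0 0 0;0 0 0 0 0 0;0 0 3 0 0 0'
python3 -m crank '0 0 0 0 0 0;0 0 0 0 0 0'
```

```text
time: 22.12
eef_pos: [0.5691, 0.0452, 0.0559]
tcp_rot: [0.829, -0.559, -0.0, 0.0]
contact_force: [-0.3, 0.1, -1.9]
opening: 0.609
time: 22.38
eef_pos: [0.569, 0.0452, 0.0559]
tcp_rot: [0.829, -0.559, -0.0, 0.0]
contact_force: [-0.1, -0.3, -2.4]
opening: 0.608
```

```bash
python3 -m crank '0 0 2.5 0 0 0;0 0 0 0 0 0'
python3 -m crank '0 0 0 0 0 0;0 0 0 0 0 0;0 0 0 0 0 0;0 0 -20 0 0 0;0 0 -30 0 0 0' 1
python3 -m crank '0 0 -40 0 0 0;0 0 -10 0 0 0;0 0 0 0 0 0;0 0 0 0 0 0'
python3 - <<'E'
from h import *
st,im=snap('wrist','w13'); print(st['eef_pos'],yaw(st))
rel([.572,-.1433,.148],-1.1865)
E
```

```text
time: 22.62
eef_pos: [0.5688, 0.0453, 0.053]
tcp_rot: [0.829, -0.559, -0.0, 0.0]
contact_force: [-1.4, -0.2, -1.9]
opening: 0.613
time: 23.25
eef_pos: [0.5686, 0.0453, 0.104]
tcp_rot: [0.829, -0.559, -0.001, 0.0]
contact_force: [0.0, 0.2, -0.2]
opening: 1.0
time: 23.75
eef_pos: [0.568, 0.0454, 0.1517]
tcp_rot: [0.829, -0.559, -0.001, 0.001]
contact_force: [-0.1, -0.2, -0.4]
opening: 0.996
[0.56798989 0.04535271 0.1516739 ] -1.1859814053893696
shift [176.4  67.    3.3] turn A [0.003 0.002 0.   ] turn B(half) [-2.000e-03  5.000e-03 -3.141e+00] q6 1.09
```

View pics/w13.png

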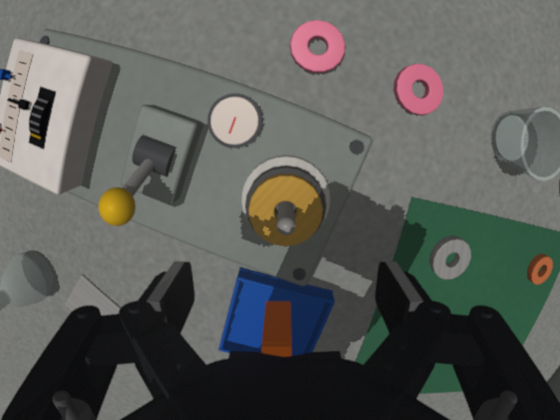

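Brass is home on w64. Next the bright steel.

```bash
python3 -m crank '44 17 0 0 0 0;44 17 0 0 0 0;44 17 0 0 0 0;44 16 3 0 0 0;0 0 0 0 0 0' 1
python3 -m crank '0 0 0 0 0 0;0 0 0 0 0 0'
python3 - <<'E'
from h import *
st,im=snap('wrist','w14'); print(st['eef_pos'],yaw(st))
H,S,V=rings(im)
for c in blob(~((H>60)&(H<90)&(S>90)),(225,130,350,260),200)[:4]:
    (a,b),(d1,d2),_=cv2.fitEllipse(c); C=p2w('wrist',[(a,b)],.012,st)[0]; print((a,b),d1,d2,C.round(4)); rel([C[0],C[1],-.001],-1.1865,st)
E
```

```text
time: 24.42
eef_pos: [0.5721, -0.1457, 0.1484]
tcp_rot: [0.828, -0.561, -0.001, 0.0]
contact_force: [-0.0, 1.2, 0.3]
opening: 1.0
time: 24.68
eef_pos: [0.5727, -0.1417, 0.1496]
tcp_rot: [0.83, -0.558, -0.001, 0.0]
contact_force: [-0.2, 0.2, 0.2]
opening: 1.0
[ 0.57274321 -0.14172247  0.14958883] -1.1845309164187259
(287.0457458496094, 197.886474609375) 53.387577056884766 53.76161193847656 [ 0.5718 -0.1437  0.012 ]
shift [  1.6   1.5 150.6] turn A [0.001 0.001 0.002] turn B(half) [-2.00e-03  1.00e-03 -3.14e+00] q6 0.77
(335.01556396484375, 138.04127502441406) 15.236937522888184 140.48321533203125 [ 0.6371 -0.1617  0.012 ]
shift [ 42.9 -52.2 150.5] turn A [0.001 0.001 0.002] turn B(half) [-2.00e-03  1.00e-03 -3.14e+00] q6 0.77
```

View pics/w14.png

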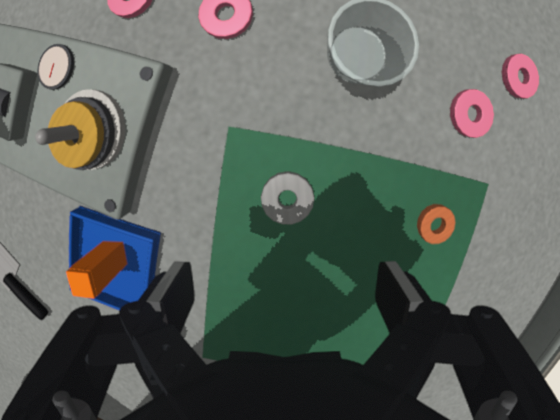

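```bash
python3 -m crank '0.5 2.5 40 0 0 0;0 0 40 0 0 0;0 0 38 0 0 0;0 0 32 0 0 0;0 0 0 0 0 0'
python3 -m crank '0 0 0 0 0 0;0 0 0 0 0 0;0 0 0 0 0 0'
python3 - <<'E'
from h import *
rel([.5718,-.1437,.000],-1.1865)
E
```

```text
time: 25.35
eef_pos: [0.5686, -0.1424, -0.0026]
tcp_rot: [0.83, -0.558, -0.003, 0.001]
contact_force: [-0.4, -0.3, -0.2]
opening: 0.998
time: 25.72
eef_pos: [0.5719, -0.1448, 0.0018]
tcp_rot: [0.829, -0.559, 0.001, -0.0]
contact_force: [0.2, -0.3, 0.1]
opening: 1.0
shift [-1.1 -0.3  1.8] turn A [-0.002 -0.002  0.001] turn B(half) [ 3.000e-03 -3.000e-03 -3.141e+00] q6 0.77
```

```bash
python3 -m crank '-1 0 2 0 0 0;0 0 0 0 0 0'
python3 -m crank '0 0 0 0 0 0;0 0 0 0 0 0;0 0 0 0 0 0;0 0 0 0 0 0' -1 80
python3 -m crank '0 0 -15 0 0 0;0 0 -25 0 0 0;0 0 -30 0 0 0;0 0 0 0 0 0'
python3 - <<'E'
from h import *
st,im=snap('wrist','w15'); print(st['eef_pos'],yaw(st))
rel([.5685,.0447,.143],-1.1860)
E
```

```text
time: 25.98
eef_pos: [0.5704, -0.1434, -0.0018]
tcp_rot: [0.829, -0.559, -0.0, 0.0]
contact_force: [-1.0, 0.2, 0.4]
opening: 1.0
time: 26.48
eef_pos: [0.5713, -0.1439, -0.0009]
tcp_rot: [0.829, -0.559, 0.001, -0.0]
contact_force: [-0.1, -0.6, 4.5]
opening: 0.522
time: 26.98
eef_pos: [0.5723, -0.1442, 0.071]
tcp_rot: [0.829, -0.559, 0.003, -0.001]
contact_force: [-0.6, -1.1, -1.5]
opening: 0.518
[ 0.57228511 -0.14422501  0.07102378] -1.1858949174098412
shift [-175.4  -68.5  -74.1] turn A [-0.001 -0.001  0.   ] turn B(half) [ 2.000e-03 -2.000e-03 -3.142e+00] q6 0.77
```

View pics/w15.png

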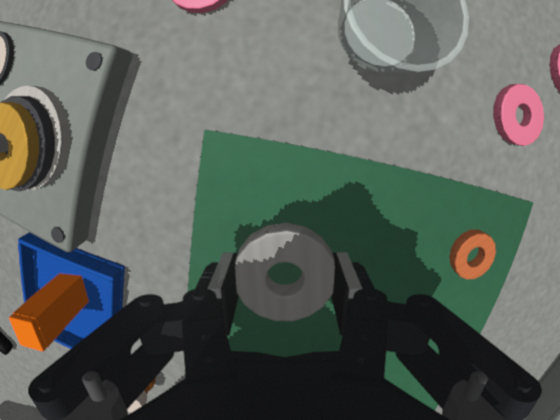

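```bash
python3 -m crank '-10 -5 -40 0 0 0;-35 -14 -34 0 0 0;-46 -18 0 0 0 0;-46 -18 0 0 0 0;-38.5 -13.5 0 0 0 0'
python3 -m crank '0 0 0 0 0 0;0 0 0 0 0 0;0 0 0 0 0 0'
python3 - <<'E'
from h import *
rel([.5688,.0450,.103],-1.1860)
E
```

```text
time: 27.65
eef_pos: [0.5666, 0.0467, 0.14]
tcp_rot: [0.829, -0.559, -0.002, 0.001]
contact_force: [1.6, -0.4, -1.4]
opening: 0.523
time: 28.02
eef_pos: [0.5679, 0.0438, 0.1415]
tcp_rot: [0.829, -0.559, -0.0, 0.0]
contact_force: [-0.1, 1.1, -0.5]
opening: 0.523
shift [-0.7 -1.3 38.5] turn A [ 0.001  0.    -0.001] turn B(half) [ 1.00e-03 -2.00e-03  3.14e+00] q6 1.09
```

```bash
python3 -m crank '-0.7 -0.5 20 0 0 0;0 0 13 0 0 0;0 0 0 0 0 0;0 0 6 0 0 0;0 0 0 0 0 0'
python3 -m crank '0 0 5 0 0 0;0 0 5 0 0 0;0 0 0 0 0 0'
```

```text
time: 28.65
eef_pos: [0.5683, 0.0457, 0.103]
tcp_rot: [0.829, -0.559, -0.0, 0.0]
contact_force: [0.5, 0.3, -0.9]
opening: 0.523
time: 29.02
eef_pos: [0.5682, 0.0458, 0.0928]
tcp_rot: [0.829, -0.559, -0.0, 0.0]
contact_force: [0.5, -0.3, -1.4]
opening: 0.519
```

```bash
python3 -m crank '0 0 12 0 0 0;0 0 10 0 0 0;0 0 4 0 0 0;0 0 0 0 0 0;0 0 0 0 0 0'
python3 -m crank '0 0 1.5 0 0 0;0 0 0 0 0 0'
```

```text
time: 29.65
eef_pos: [0.5682, 0.0457, 0.0672]
tcp_rot: [0.829, -0.559, -0.0, 0.0]
contact_force: [1.6, -0.1, -1.2]
opening: 0.52
time: 29.9
eef_pos: [0.5682, 0.0457, 0.0658]
tcp_rot: [0.829, -0.559, -0.0, 0.0]
contact_force: [-0.2, -0.8, -1.4]
opening: 0.522
```

```bash
python3 -m crank '0 0 0 0 0 0;0 0 0 0 0 0;0 0 0 0 0 0;0 0 -20 0 0 0;0 0 -30 0 0 0' 1
python3 -m crank '0 0 -36 0 0 0;0 0 0 0 0 0;0 0 0 0 0 0'
python3 - <<'E'
from h import *
st,im=snap('wrist','w16'); print(st['eef_pos'],yaw(st))
im=optics.read_camera('top'); H,S,V=rings(im)
rel([.6043,-.2906,.148],-1.1865)
E
```

```text
time: 30.52
eef_pos: [0.5679, 0.0457, 0.1165]
tcp_rot: [0.829, -0.559, -0.001, 0.0]
contact_force: [-0.2, -0.2, 0.3]
opening: 0.995
time: 30.9
eef_pos: [0.5682, 0.0457, 0.1521]
tcp_rot: [0.829, -0.559, 0.0, -0.0]
contact_force: [-0.4, 0.1, 0.6]
opening: 1.003
[0.56819053 0.04571167 0.1520692 ] -1.185990054533564
shift [325.7  92.    2.3] turn A [0.002 0.001 0.   ] turn B(half) [-2.000e-03  3.000e-03 -3.141e+00] q6 1.09
```

View pics/w16.png

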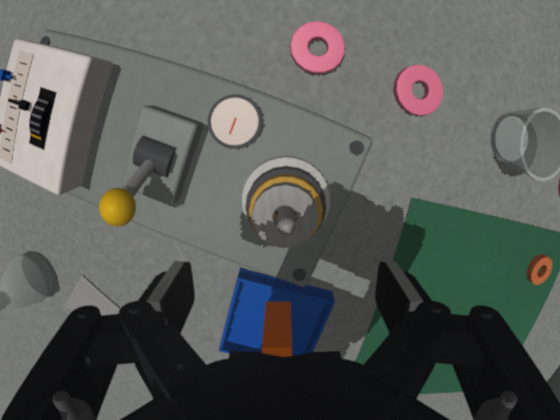

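```bash
python3 -m crank '54 15 0 0 0 0;54 15 0 0 0 0;54 15 0 0 0 0;54 15 0 0 0 0;54 15 0 0 0 0' 1
python3 -m crank '54 16 3 0 0 0;0 0 0 0 0 0;0 0 0 0 0 0;0 0 0 0 0 0'
python3 - <<'E'
from h import *
st,im=snap('wrist','w17'); print(st['eef_pos'],yaw(st))
H,S,V=rings(im)
for c in blob(((H<14))&(S>120)&(V>50),(180,100,400,280),150)[:4]:
    (a,b),(d1,d2),_=cv2.fitEllipse(c); C=p2w('wrist',[(a,b)],.012,st)[0]; print((a,b),d1,d2,C.round(4)); rel([C[0],C[1],-.001],-1.1865,st)
E
```

```text
time: 31.62
eef_pos: [0.5994, -0.2341, 0.15]
tcp_rot: [0.829, -0.559, -0.001, 0.0]
contact_force: [0.3, -0.1, 0.1]
opening: 0.993
time: 32.12
eef_pos: [0.6054, -0.2871, 0.148]
tcp_rot: [0.83, -0.558, -0.001, -0.0]
contact_force: [0.4, 0.7, -0.1]
opening: 0.998
[ 0.60540096 -0.28708627  0.14802863] -1.1844501635511713
(289.6512145996094, 199.9242706298828) 42.544952392578125 43.12454605102539 [ 0.6039 -0.2917  0.012 ]
shift [  3.9   3.  149. ] turn A [0.001 0.001 0.002] turn B(half) [-2.00e-03  1.00e-03 -3.14e+00] q6 0.59
```

View pics/w17.png

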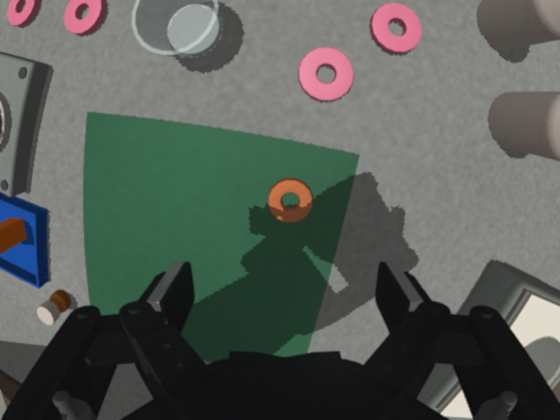

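```bash
python3 -m crank '2.2 4 40 0 0 0;0 0 40 0 0 0;0 0 38 0 0 0;0 0 32 0 0 0;0 0 0 0 0 0'
python3 -m crank '0 0 0 0 0 0;0 0 0 0 0 0;0 0 0 0 0 0'
python3 - <<'E'
from h import *
rel([.6039,-.2917,.000],-1.1865)
E
```

```text
time: 32.8
eef_pos: [0.6006, -0.2895, -0.0045]
tcp_rot: [0.83, -0.558, -0.004, -0.0]
contact_force: [-0.3, 0.3, -1.0]
opening: 0.999
time: 33.17
eef_pos: [0.6037, -0.2929, 0.0005]
tcp_rot: [0.829, -0.559, 0.001, 0.0]
contact_force: [0.8, -1.0, 0.7]
opening: 1.001
shift [-1.  -0.6  0.5] turn A [-0.002 -0.002  0.001] turn B(half) [ 4.000e-03 -2.000e-03 -3.141e+00] q6 0.58
```

```bash
python3 -m crank '-1 -0.5 0 0 0 0;0 0 0 0 0 0;0 0 0 0 0 0;0 0 0 0 0 0;0 0 0 0 0 0' -1 80
python3 -m crank '0 0 -15 0 0 0;0 0 -25 0 0 0;0 0 -30 0 0 0;0 0 0 0 0 0'
python3 - <<'E'
from h import *
st,im=snap('wrist','w18'); print(st['eef_pos'],yaw(st))
rel([.5685,.0447,.148],-1.1860)
E
```

```text
time: 33.8
eef_pos: [0.6036, -0.2917, 0.0002]
tcp_rot: [0.829, -0.559, 0.001, -0.0]
contact_force: [-1.4, -0.2, 6.2]
opening: 0.429
time: 34.3
eef_pos: [0.6047, -0.2925, 0.0723]
tcp_rot: [0.829, -0.559, 0.003, 0.0]
contact_force: [-0.3, -0.2, -0.6]
opening: 0.426
[ 0.60471767 -0.29248166  0.07229548] -1.185956975842599
shift [-324.7  -94.   -78.6] turn A [-0.002 -0.002 -0.   ] turn B(half) [-4.000e-03  2.000e-03  3.142e+00] q6 0.58
```

View pics/w18.png

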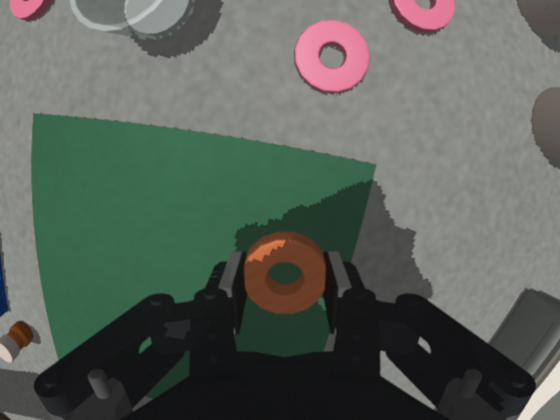

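```bash
python3 -m crank '-25 -8 -40 0 0 0;-45 -13 -34 0 0 0;-52 -15 0 0 0 0;-52 -15 0 0 0 0;-52 -15 0 0 0 0'
python3 -m crank '-52 -15 0 0 0 0;-46.5 -13 0 0 0 0;0 0 0 0 0 0;0 0 0 0 0 0'
python3 - <<'E'
from h import *
snap('wrist','w19')
rel([.5687,.0453,.103],-1.1860)
E
```

```text
time: 34.98
eef_pos: [0.5776, -0.0551, 0.1407]
tcp_rot: [0.829, -0.559, -0.002, 0.0]
contact_force: [0.6, 1.1, -1.0]
opening: 0.426
time: 35.48
eef_pos: [0.5675, 0.0447, 0.1414]
tcp_rot: [0.829, -0.559, -0.001, 0.001]
contact_force: [0.7, -0.6, -1.2]
opening: 0.429
shift [-0.8 -1.4 38.7] turn A [ 0.002  0.    -0.001] turn B(half) [ 1.000e-03 -3.000e-03  3.141e+00] q6 1.09
```

View pics/w19.png

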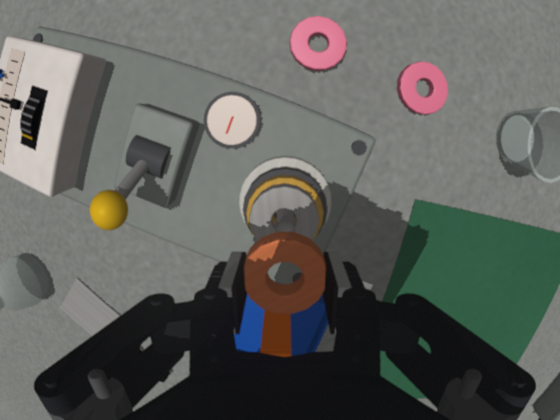

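```bash
python3 -m crank '-0.3 -0.5 20 0 0 0;0 0 13 0 0 0;0 0 0 0 0 0;0 0 6 0 0 0;0 0 0 0 0 0'
python3 -m crank '0 0 5 0 0 0;0 0 5 0 0 0;0 0 0 0 0 0'
```

```text
time: 36.15
eef_pos: [0.5684, 0.0453, 0.1035]
tcp_rot: [0.829, -0.559, -0.0, 0.0]
contact_force: [0.9, 0.4, -0.4]
opening: 0.427
time: 36.52
eef_pos: [0.5686, 0.0454, 0.0933]
tcp_rot: [0.829, -0.559, 0.0, -0.0]
contact_force: [0.5, 1.6, -0.5]
opening: 0.434
```

```bash
python3 -m crank '0 0 9 0 0 0;0 0 5 0 0 0;0 0 0 0 0 0;0 0 0 0 0 0'
python3 - <<'E'
from h import *
snap('wrist','w20')
E
```

```text
time: 37.02
eef_pos: [0.5685, 0.0454, 0.0795]
tcp_rot: [0.829, -0.559, -0.0, -0.0]
contact_force: [1.9, 0.5, -2.2]
opening: 0.43
```

View pics/w20.png

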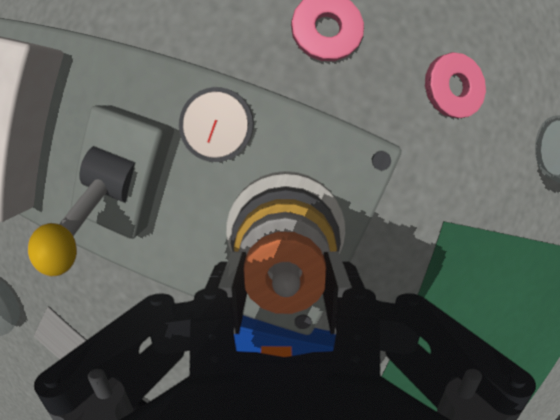

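Post shows through the bore. Release.

```bash
python3 -m crank '0 0 1.5 0 0 0;0 0 0 0 0 0'
python3 -m crank '0 0 0 0 0 0;0 0 0 0 0 0;0 0 0 0 0 0;0 0 -20 0 0 0;0 0 -30 0 0 0' 1
python3 -m crank '0 0 -25 0 0 0;0 0 0 0 0 0;0 0 0 0 0 0'
python3 - <<'E'
from h import *
snap('wrist','w21'); snap('scene','s21',3,(220,170,460,330)); snap('top','t21',2,(110,130,390,330))
E
```

```text
time: 37.33
eef_pos: [0.5686, 0.0453, 0.0785]
tcp_rot: [0.829, -0.559, 0.0, -0.0]
contact_force: [1.2, 1.7, -0.3]
opening: 0.432
time: 37.95
eef_pos: [0.5679, 0.0453, 0.129]
tcp_rot: [0.829, -0.559, -0.001, 0.0]
contact_force: [-0.1, -0.2, 0.9]
opening: 0.998
time: 38.33
eef_pos: [0.5681, 0.0454, 0.153]
tcp_rot: [0.829, -0.559, -0.0, 0.0]
contact_force: [-1.0, -0.6, 0.5]
opening: 1.002
```

View pics/w21.png

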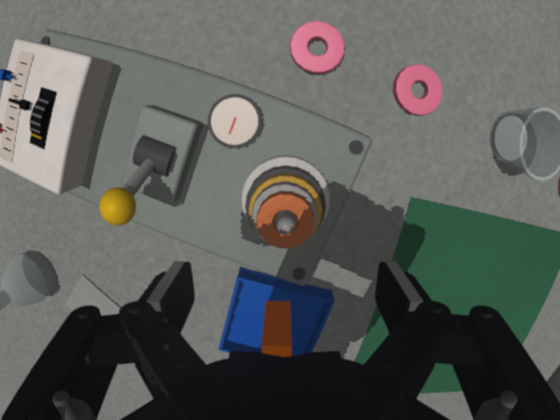

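View pics/s21.png

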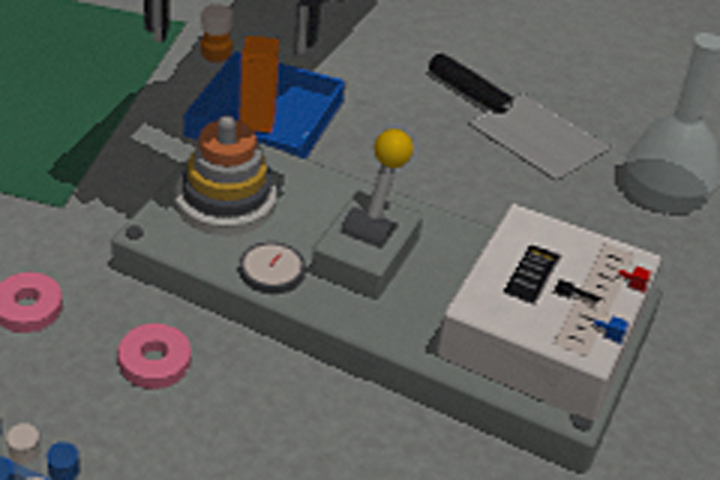

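```bash
python3 -m crank '0 0 0 0 0 0.13;0 0 0 0 0 0.13;0 0 0 0 0 0.125;0 0 0 0 0 0' -1 40
python3 - <<'E'
from h import *
st,im=snap('wrist','w22'); print(st['eef_pos'],yaw(st))
rel([.48,.1565,.155],-1.5658)
E
```

```text
time: 38.98
eef_pos: [0.5679, 0.0453, 0.1521]
tcp_rot: [0.708, -0.707, -0.001, 0.001]
contact_force: [0.0, -0.3, -0.3]
opening: 0.145
[0.56793183 0.04534779 0.15214974] -1.5696619708724042
shift [-111.3   87.8   -2.5] turn A [ 0.002  0.    -0.003] turn B(half) [ 0.000e+00 -3.000e-03  3.139e+00] q6 1.47
```

View pics/w22.png

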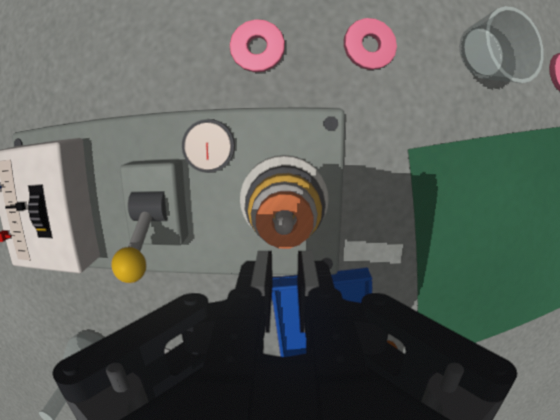

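```bash
python3 -m crank '-37 29 0 0 0 0;-37 29 0 0 0 0;-37 30 0 0 0 0;0 0 0 0 0 0;0 0 0 0 0 0'
python3 - <<'E'
from h import *
st,im=snap('wrist','w23'); print(st['eef_pos'],yaw(st))
H,S,V=rings(im)
for c in blob((H>18)&(H<32)&(S>150)&(V>80),None,80)[:2]:
    (a,b),r=cv2.minEnclosingCircle(c.astype(np.float32)); print((a,b),r,p2w('wrist',[(a,b)],.105,st))
rel([.49,.1565,.088],-1.5658)
E
```

```text
time: 39.65
eef_pos: [0.4808, 0.1562, 0.1533]
tcp_rot: [0.708, -0.707, 0.0, -0.0]
contact_force: [-1.1, -0.5, -0.7]
opening: -0.002
[0.48081227 0.15621921 0.15328502] -1.5695301741487224
(285.12445068359375, 133.08078002929688) 21.485044479370117 [[0.54164198 0.15640711 0.105     ]]
(428.264404296875, 101.1453628540039) 35.61040115356445 [[0.56496844 0.06817344 0.105     ]]
shift [-0.6 -8.8 65.4] turn A [-0.001 -0.    -0.005] turn B(half) [-0.000e+00  1.000e-03  3.137e+00] q6 1.68
```

View pics/w23.png

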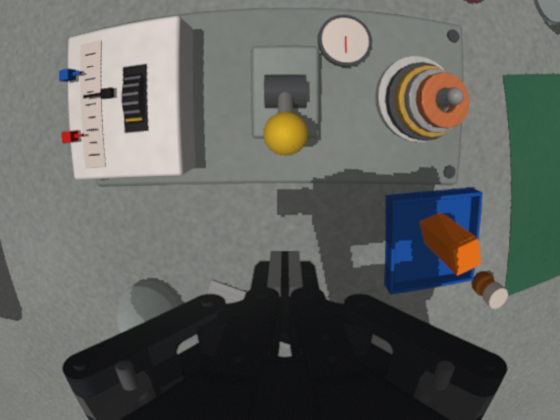

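```bash
python3 -m crank '0 0 30 0 0 0;0 0 34 0 0 0;0 -25 0 0 0 0;0 0 0 0 0 0'
python3 -m crank '0 -15 0 0 0 0;0 -15 0 0 0 0;0 -15 0 0 0 0;0 -10 0 0 0 0;0 0 0 0 0 0'
```

```text
time: 40.2
eef_pos: [0.5074, 0.1552, 0.0891]
tcp_rot: [-0.706, 0.708, -0.0, 0.0]
contact_force: [-0.3, -0.4, -0.2]
opening: -0.003
time: 40.83
eef_pos: [0.5616, 0.1563, 0.0893]
tcp_rot: [-0.707, 0.707, -0.0, 0.0]
contact_force: [0.1, -0.2, 0.5]
opening: 0.001
```

```bash
python3 -m crank '0 -6 0 0 0 0;0 -5 0 0 0 0;0 0 0 0 0 0'
python3 - <<'E'
from h import *
st,im=snap('wrist','w24')
E
```

```text
time: 41.2
eef_pos: [0.5717, 0.1563, 0.089]
tcp_rot: [-0.707, 0.707, -0.0, -0.0]
contact_force: [0.5, 0.5, -0.8]
opening: -0.002
```

View pics/w24.png

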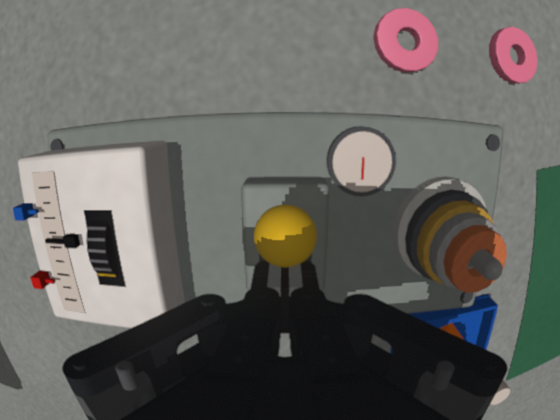

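```bash
python3 -m crank '0 -4 0 0 0 0;0 0 0 0 0 0;0 0 0 0 0 0'
python3 -m crank '0 -3 0 0 0 0;0 0 0 0 0 0;0 0 0 0 0 0'
python3 -m crank '0 -3 0 0 0 0;0 0 0 0 0 0;0 0 0 0 0 0'
```

```text
time: 41.62
eef_pos: [0.5756, 0.1563, 0.0893]
tcp_rot: [-0.707, 0.707, -0.0, 0.0]
contact_force: [-0.6, -0.1, -0.5]
opening: -0.001
time: 42.0
eef_pos: [0.5762, 0.1564, 0.0891]
tcp_rot: [0.707, -0.707, -0.002, 0.003]
contact_force: [-8.0, -1.4, 4.0]
opening: 0.002
time: 42.38
eef_pos: [0.5764, 0.1563, 0.089]
tcp_rot: [0.707, -0.707, -0.005, 0.006]
contact_force: [-16.2, -0.9, 10.0]
opening: -0.002
```

```bash
python3 -m crank '0 10 0 0 0 0;0 25 0 0 0 0;0 25 -30 0 0 0;0 0 -35 0 0 0;0 0 0 0 0 0'
python3 -m crank '0 0 0 0 0 0;0 0 0 0 0 0'
python3 - <<'E'
from h import *
st,im=snap('wrist','w25'); print(st['eef_pos'],yaw(st))
H,S,V=rings(im)
for c in blob((H>18)&(H<32)&(S>150)&(V>80),None,80)[:3]:
    (a,b),r=cv2.minEnclosingCircle(c.astype(np.float32)); print((a,b),r,p2w('wrist',[(a,b)],.105,st))
E
```

```text
time: 43.0
eef_pos: [0.5244, 0.1567, 0.1584]
tcp_rot: [-0.707, 0.707, -0.003, 0.004]
contact_force: [-0.3, 0.1, 0.4]
opening: -0.001
time: 43.25
eef_pos: [0.5209, 0.1562, 0.1527]
tcp_rot: [-0.707, 0.707, 0.001, -0.001]
contact_force: [0.7, -0.3, 1.1]
opening: -0.002
[0.52085782 0.15618496 0.15269093] -1.5711407955239456
(284.5, 103.23076629638672) 21.912410736083984 [[0.5990751  0.15664932 0.105     ]]
(426.7217102050781, 151.16981506347656) 34.936466217041016 [[0.57328785 0.06774026 0.105     ]]
```

View pics/w25.png

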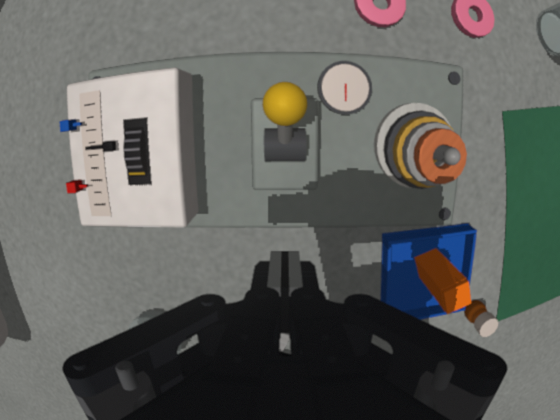

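```bash
python3 -m crank '-36 -10 0 0 0 0;-37 0 0 0 0 0;-37 0 0 0 0 0;0 0 0 0 0 0;0 0 0 0 0 0'
python3 - <<'E'
from h import *
st,im=snap('wrist','w26'); print(st['eef_pos'],yaw(st))
cv2.imwrite('pics/w26z.png',cv2.resize(im[60:220,190:390,::-1],None,fx=4,fy=4,interpolation=cv2.INTER_CUBIC))
E
```

```text
time: 43.92
eef_pos: [0.5311, 0.2658, 0.1532]
tcp_rot: [0.707, -0.707, -0.0, 0.001]
contact_force: [0.9, -0.3, -1.4]
opening: 0.002
[0.53113893 0.26581917 0.15321198] -1.5707001885048135
```

View pics/w26z.png

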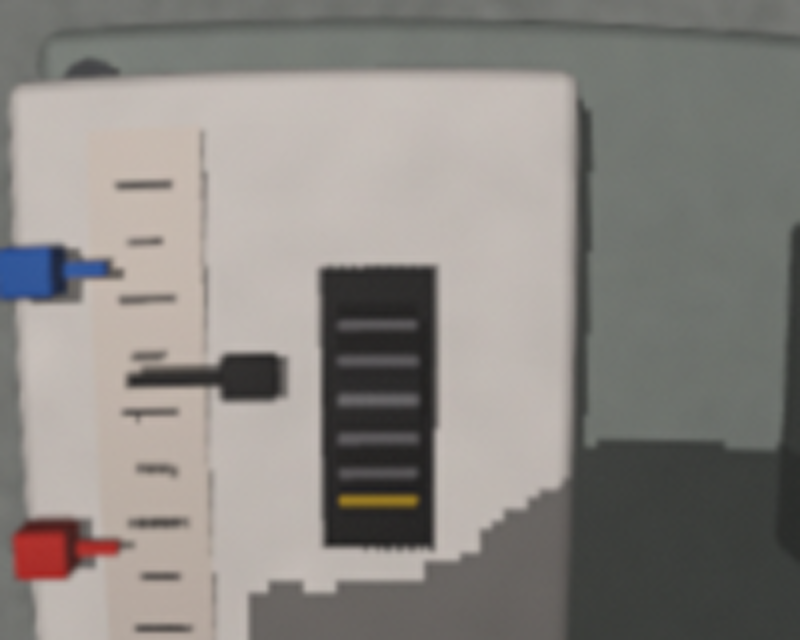

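```bash
python3 - <<'E'
from h import *
for z in (.072,.076):
  print(z,p2w('wrist',[(222,154.5),(223,196.2),(221,128)],z)[:,:2].round(4).tolist())
print(p2w('wrist',[(284.5,161.7)],.07),p2w('wrist',[(190+320/4,161.7),(190+436/4,161.7)],.07))
E
```

```text
0.072 [[0.5757, 0.3096], [0.5455, 0.3101], [0.5943, 0.3097]]
0.076 [[0.5762, 0.3088], [0.5465, 0.3093], [0.5945, 0.3089]]
[[0.56986766 0.26583489 0.07      ]] [[0.56989128 0.27599761 0.07      ]
 [0.56988808 0.2556709  0.07      ]]
```

```bash
python3 -m crank '0 -50 0 0 0 0;0 0 30 0 0 0;0 0 30 0 0 0;0 0 9 0 0 0;0 0 0 0 0 0' -0.3 30
python3 -m crank '0 0 0 0 0 0;0 0 0 0 0 0'
python3 - <<'E'
from h import *
st,im=snap('wrist','w27'); print(st['eef_pos'],yaw(st))
rel([.582,.2658,.0740],-1.5708)
E
```

```text
time: 44.6
eef_pos: [0.5814, 0.2655, 0.0849]
tcp_rot: [-0.707, 0.708, 0.0, -0.001]
contact_force: [0.8, 0.3, 0.2]
opening: 0.346
time: 44.85
eef_pos: [0.5825, 0.2666, 0.0869]
tcp_rot: [-0.707, 0.707, -0.001, 0.001]
contact_force: [-0.4, -0.1, 1.0]
opening: 0.353
[0.58246595 0.26656286 0.08692111] -1.570960049910159
shift [ 0.8  0.3 12.6] turn A [-0.002  0.001 -0.   ] turn B(half) [1.000e-03 4.000e-03 3.142e+00] q6 1.84
```

View pics/w27.png

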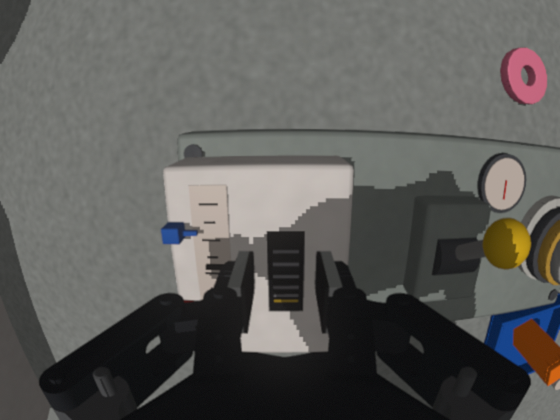

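```bash
python3 -m crank '0.8 0 8 0 0 0;0 0 3 0 0 0;0 0 0 0 0 0;0 0 0 0 0 0'
python3 -m crank '0 0 0 0 0 0;0 0 0 0 0 0;0 0 0 0 0 0;0 0 0 0 0 0' -1 30
```

```text
time: 45.4
eef_pos: [0.5815, 0.2656, 0.0741]
tcp_rot: [-0.707, 0.707, 0.0, -0.0]
contact_force: [0.8, -0.1, 0.7]
opening: 0.352
time: 45.9
eef_pos: [0.5817, 0.266, 0.0745]
tcp_rot: [-0.707, 0.707, 0.0, 0.001]
contact_force: [-0.4, 1.6, -0.5]
opening: 0.143
```

```bash
python3 -m crank '0 6 0 0 0 0;0 6 0 0 0 0;0 6 0 0 0 0;0 6 0 0 0 0;0 0 0 0 0 0'
python3 - <<'E'
from h import *
st,im=snap('wrist','w28'); print(st['eef_pos'],yaw(st),st['contact_force'])
E
```

```text
time: 46.52
eef_pos: [0.5603, 0.2659, 0.0759]
tcp_rot: [0.707, -0.707, 0.003, -0.004]
contact_force: [4.9, 2.2, 0.2]
opening: 0.134
[0.56034216 0.26594694 0.07587235] -1.5703076079791138 [4.9089323  2.23853792 0.16690249]
```

View pics/w28.png

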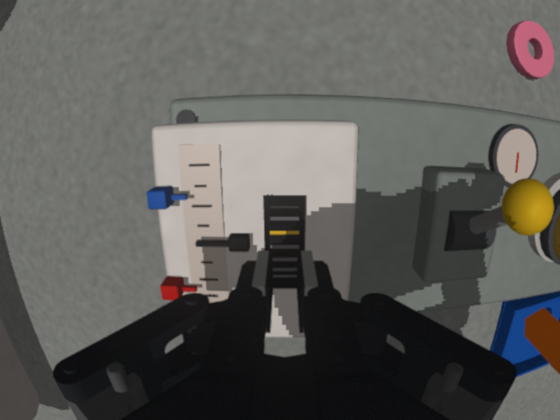

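```bash
python3 - <<'E'
from h import *
im=cv2.imread('pics/w28.png'); cv2.imwrite('pics/w28z.png',cv2.resize(im[170:320,140:300],None,fx=5,fy=5,interpolation=cv2.INTER_CUBIC))
E
```

```text
(no output)
```

View pics/w28z.png

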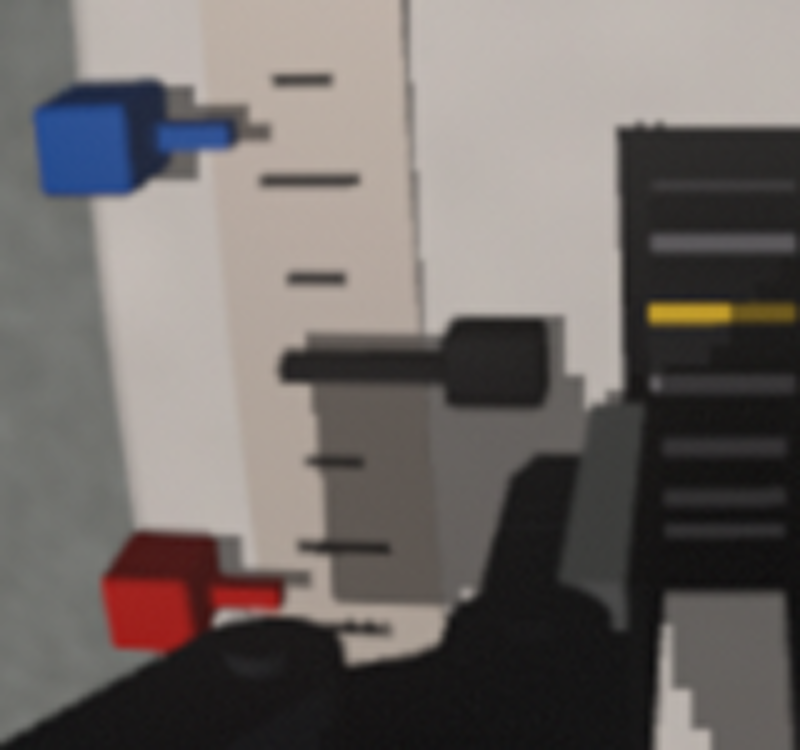

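```bash
cat >> h.py <<'E'
def gap(p,r,st=None):
    P=p2w('wrist',[p,r],.075,st); print('pointer-red dx mm',((P[0]-P[1])*1000).round(2)[:2],P.round(4)[:,:2].tolist())
E
python3 - <<'E'
from h import *
gap((196.6,243.4),(196.4,289.4)); print(p2w('wrist',[(187,196.8)],.075))
E
python3 -m crank '0 0 0 0 0 0;0 0 0 0 0 0;0 -12 0 0 0 0;0 -12 0 0 0 0;0 0 0 0 0 0' -0.3
python3 -m crank '0 0 0 0 0 0;0 0 0 0 0 0;0 0 0 0 0 0' -1
```

```text
pointer-red dx mm [26.22 -2.91] [[0.5715, 0.3096], [0.5452, 0.3125]]
[[0.59502034 0.31239036 0.075     ]]
time: 47.2
eef_pos: [0.5829, 0.2653, 0.0744]
tcp_rot: [-0.707, 0.707, -0.0, 0.0]
contact_force: [-0.2, 0.5, -0.1]
opening: 0.348
time: 47.58
eef_pos: [0.5815, 0.266, 0.0742]
tcp_rot: [-0.707, 0.707, 0.0, 0.001]
contact_force: [0.9, 2.4, -0.6]
opening: 0.146
```

```bash
python3 -m crank '0 0 1.5 0 0 0;0 0 0 0 0 0;0 0 0 0 0 0' -1 60
python3 -m crank '0 6 0 0 0 0;0 6 0 0 0 0;0 6 0 0 0 0;0 6 0 0 0 0;0 0 0 0 0 0'
python3 - <<'E'
from h import *
st,im=snap('wrist','w29'); print(st['eef_pos'],yaw(st),st['contact_force'],st['opening'])
cv2.imwrite('pics/w29z.png',cv2.resize(im[170:320,140:300,::-1],None,fx=5,fy=5,interpolation=cv2.INTER_CUBIC))
E
```

```text
time: 47.95
eef_pos: [0.582, 0.266, 0.0741]
tcp_rot: [-0.707, 0.707, -0.0, 0.001]
contact_force: [-1.3, 2.0, 5.8]
opening: 0.123
time: 48.58
eef_pos: [0.5579, 0.266, 0.0742]
tcp_rot: [-0.706, 0.708, 0.0, 0.001]
contact_force: [-0.4, 1.6, 7.1]
opening: 0.118
[0.55790202 0.26601595 0.07422744] -1.5737179252352154 [-0.3959018   1.56260957  7.06110579] 0.11823502316781233
```

View pics/w29z.png

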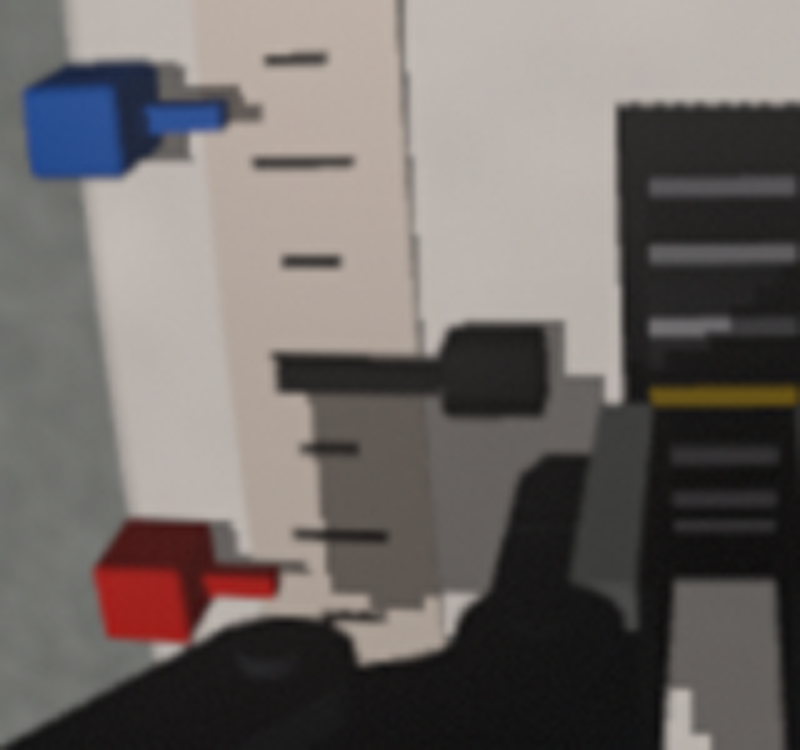

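```bash
python3 -m crank '0 0 0 0 0 0;0 0 0 0 0 0;0 0 -15 0 0 0;0 0 -5 0 0 0' -0.3 40
python3 -m crank '0 -12 0 0 0 0;0 -11 0 0 0 0;0 0 0 0 0 0;0 0 0 0 0 0' -1
python3 - <<'E'
from h import *
st,im=snap('wrist','w30'); print(st['eef_pos'],yaw(st),st['contact_force'],st['opening'])
gap((140+277/5,170+374/5),(140+277/5,170+583/5))
E
python3 -m crank '0 0 8 0 0 0;0 0 4 0 0 0;0 0 0 0 0 0'
```

```text
time: 49.12
eef_pos: [0.5583, 0.2656, 0.0942]
tcp_rot: [-0.707, 0.707, -0.001, 0.001]
contact_force: [0.5, 0.2, 0.5]
opening: 0.351
time: 49.62
eef_pos: [0.5803, 0.2654, 0.0921]
tcp_rot: [-0.707, 0.707, 0.0, -0.001]
contact_force: [0.2, 1.0, -0.2]
opening: -0.003
[0.58033655 0.2653607  0.09212646] -1.5711962294113198 [ 0.16360541  1.02501158 -0.24528955] -0.0026482967815797355
pointer-red dx mm [26.58 -2.95] [[0.5836, 0.3146], [0.557, 0.3176]]
time: 50.05
eef_pos: [0.5799, 0.2654, 0.0798]
tcp_rot: [-0.707, 0.707, 0.0, -0.001]
contact_force: [0.0, -0.7, 0.0]
opening: 0.0
```

```bash
python3 -m crank '0 0 2 0 0 0;0 0 0 0 0 0'
python3 -m crank '0 0 2 0 0 0;0 0 0 0 0 0'
python3 - <<'E'
from h import *
im=cv2.imread('pics/w30.png'); cv2.imwrite('pics/w30z.png',cv2.resize(im[190:320,140:300],None,fx=5,fy=5,interpolation=cv2.INTER_CUBIC))
E
```

```text
time: 50.3
eef_pos: [0.5808, 0.2656, 0.079]
tcp_rot: [-0.707, 0.707, -0.0, 0.0]
contact_force: [-0.5, 0.1, -0.8]
opening: -0.003
time: 50.55
eef_pos: [0.5819, 0.2656, 0.0786]
tcp_rot: [-0.707, 0.707, -0.001, 0.001]
contact_force: [0.0, -1.3, 4.6]
opening: -0.005
```

View pics/w30z.png

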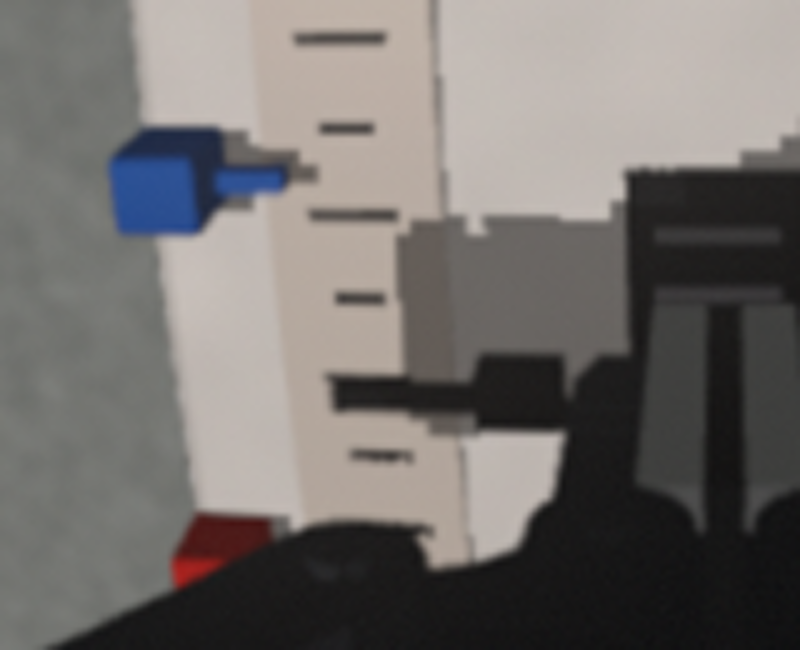

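```bash
python3 -m crank '0 0 1.5 0 0 0;0 0 0 0 0 0'
python3 -m crank '0 5 0 0 0 0;0 6 0 0 0 0;0 6 0 0 0 0;0 5 0 0 0 0;0 0 0 0 0 0'
python3 - <<'E'
from h import *
st,im=snap('wrist','w31'); print(st['eef_pos'],yaw(st),st['contact_force'],st['opening'])
cv2.imwrite('pics/w31z.png',cv2.resize(im[170:320,140:300,::-1],None,fx=5,fy=5,interpolation=cv2.INTER_CUBIC))
E
```

```text
time: 50.8
eef_pos: [0.5831, 0.2657, 0.0783]
tcp_rot: [0.707, -0.707, 0.002, -0.002]
contact_force: [0.5, -0.5, 7.2]
opening: 0.001
time: 51.42
eef_pos: [0.561, 0.2656, 0.0787]
tcp_rot: [0.707, -0.707, 0.002, -0.002]
contact_force: [0.6, -2.7, 9.3]
opening: -0.002
[0.56103358 0.26563416 0.0786648 ] -1.570667053510172 [ 0.58019104 -2.69779397  9.30101239] -0.0024448744745173053
```

View pics/w31z.png

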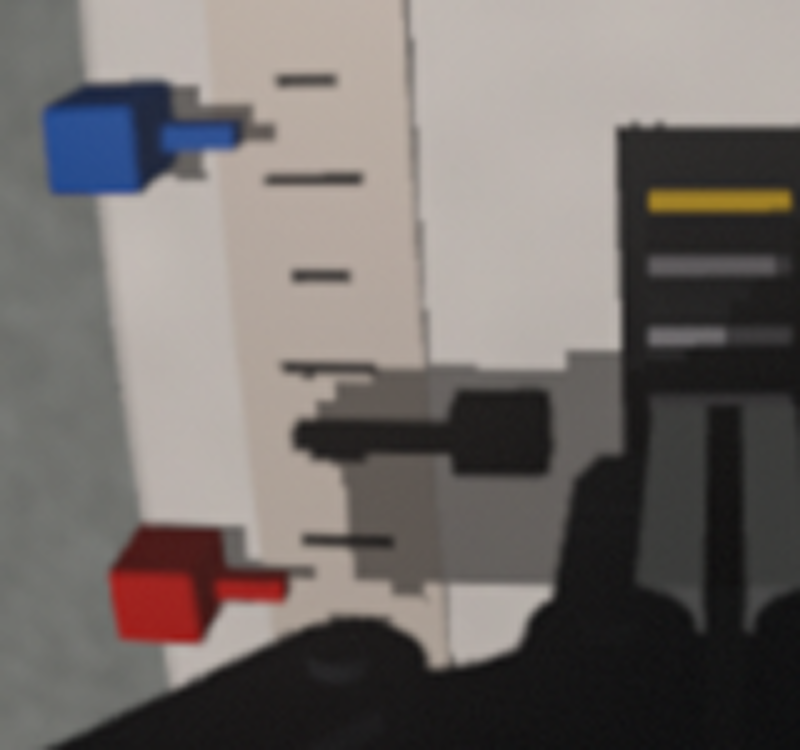

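```bash
python3 - <<'E'
from h import *
gap((140+295/5,170+436/5),(140+287/5,170+589/5)); gap((140+240/5,170+135/5),(140+287/5,170+589/5))
E
python3 -m crank '0 0 -10 0 0 0;0 -12 0 0 0 0;0 -10 0 0 0 0;0 0 0 0 0 0;0 0 10 0 0 0' 
python3 -m crank '0 0 0 0 0 0;0 0 0 0 0 0'
```

```text
pointer-red dx mm [18.12 -2.84] [[0.5634, 0.3095], [0.5453, 0.3124]]
pointer-red dx mm [49.62  0.05] [[0.5949, 0.3124], [0.5453, 0.3124]]
time: 52.1
eef_pos: [0.5831, 0.2659, 0.0777]
tcp_rot: [0.707, -0.707, 0.002, -0.002]
contact_force: [3.5, -3.7, 26.6]
opening: 0.0
time: 52.35
eef_pos: [0.584, 0.2658, 0.0781]
tcp_rot: [0.707, -0.707, 0.003, -0.003]
contact_force: [4.6, -0.3, 8.1]
opening: 0.004
```

```bash
python3 -m crank '0 5 0 0 0 0;0 6 0 0 0 0;0 6 0 0 0 0;0 6 0 0 0 0;0 0 0 0 0 0'
python3 -m crank '0 0 -8 0 0 0;0 -12 0 0 0 0;0 -11 0 0 0 0;0 0 4 0 0 0;0 0 2 0 0 0' 
python3 -m crank '0 0 2 0 0 0;0 0 0 0 0 0;0 0 0 0 0 0'
```

```text
time: 52.98
eef_pos: [0.5596, 0.2657, 0.0784]
tcp_rot: [0.707, -0.707, 0.002, -0.002]
contact_force: [-1.4, -2.4, 12.1]
opening: -0.001
time: 53.6
eef_pos: [0.582, 0.2655, 0.0784]
tcp_rot: [-0.707, 0.707, -0.001, 0.001]
contact_force: [-0.2, -1.2, 9.8]
opening: 0.001
time: 53.98
eef_pos: [0.5834, 0.2655, 0.0782]
tcp_rot: [0.707, -0.707, 0.002, -0.002]
contact_force: [1.3, -1.9, 9.1]
opening: 0.004
```

```bash
python3 -m crank '0 5 0 0 0 0;0 6 0 0 0 0;0 6 0 0 0 0;0 6 0 0 0 0;0 0 0 0 0 0'
python3 - <<'E'
from h import *
st,im=snap('wrist','w32'); print(st['eef_pos'],yaw(st),st['contact_force'],st['opening'])
cv2.imwrite('pics/w32z.png',cv2.resize(im[170:320,140:300,::-1],None,fx=5,fy=5,interpolation=cv2.INTER_CUBIC))
E
```

```text
time: 54.6
eef_pos: [0.5597, 0.2654, 0.0784]
tcp_rot: [0.707, -0.707, 0.002, -0.002]
contact_force: [-1.1, -2.5, 11.7]
opening: 0.002
[0.55973623 0.26544187 0.0784242 ] -1.570522436087903 [-1.05816593 -2.51550045 11.73847395] 0.0016147334912298599
```

View pics/w32z.png

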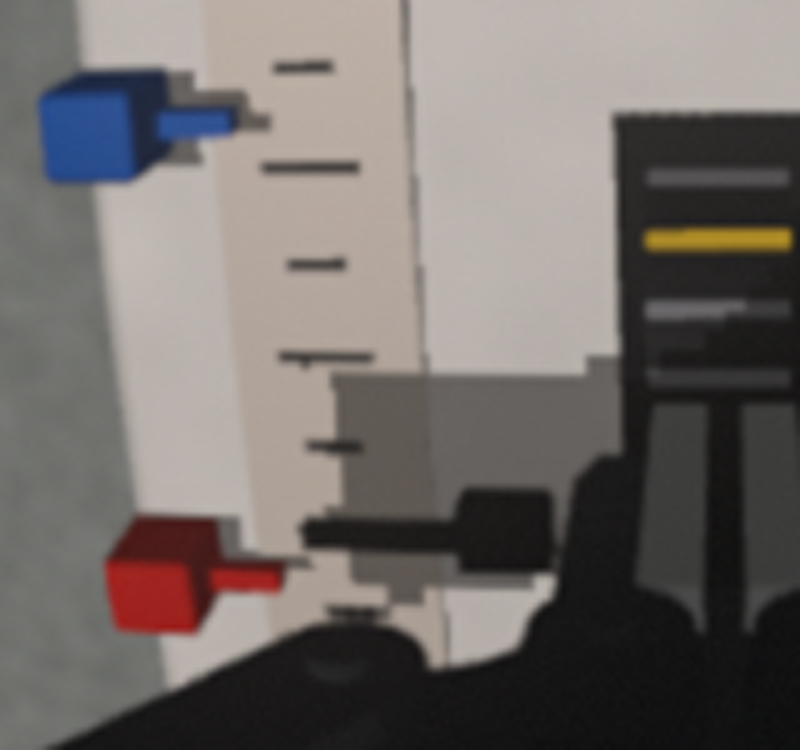

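```bash
python3 - <<'E'
from h import *
gap((140+303/5,170+534/5),(140+284/5,170+578/5))
E
python3 -m crank '0 0 -8 0 0 0;0 -12 0 0 0 0;0 -11 0 0 0 0;0 0 4 0 0 0;0 0 2 0 0 0' 
python3 -m crank '0 0 2 0 0 0;0 0 0 0 0 0;0 0 0 0 0 0'
```

```text
pointer-red dx mm [ 5.44 -2.7 ] [[0.5509, 0.3096], [0.5455, 0.3123]]
time: 55.28
eef_pos: [0.582, 0.2655, 0.0784]
tcp_rot: [-0.707, 0.707, -0.001, 0.001]
contact_force: [-1.0, -2.2, 9.2]
opening: 0.003
time: 55.65
eef_pos: [0.5833, 0.2655, 0.0782]
tcp_rot: [0.707, -0.707, 0.002, -0.002]
contact_force: [1.7, -0.9, 9.2]
opening: 0.002
```

```bash
python3 -m crank '0 4 0 0 0 0;0 4 0 0 0 0;0 4 0 0 0 0;0 4 0 0 0 0;0 0 0 0 0 0'
python3 -m crank '0 0 -10 0 0 0;0 10 -40 0 0 0;0 20 -20 0 0 0;0 0 0 0 0 0;0 0 0 0 0 0'
python3 - <<'E'
from h import *
st,im=snap('wrist','w33'); print(st['eef_pos'],yaw(st),st['contact_force'],st['opening'])
cv2.imwrite('pics/w33z.png',cv2.resize(im[100:250,170:310,::-1],None,fx=5,fy=5,interpolation=cv2.INTER_CUBIC))
E
```

```text
time: 56.28
eef_pos: [0.5675, 0.2655, 0.0789]
tcp_rot: [0.707, -0.707, 0.002, -0.003]
contact_force: [-0.0, -2.5, 11.4]
opening: 0.0
time: 56.9
eef_pos: [0.534, 0.2654, 0.1438]
tcp_rot: [-0.707, 0.707, 0.0, -0.001]
contact_force: [0.4, 0.3, -0.7]
opening: -0.004
[0.53395785 0.2653601  0.14384019] -1.570886693813639 [ 0.41853677  0.26837829 -0.6532612 ] -0.0037899226786905797
```

View pics/w33z.png

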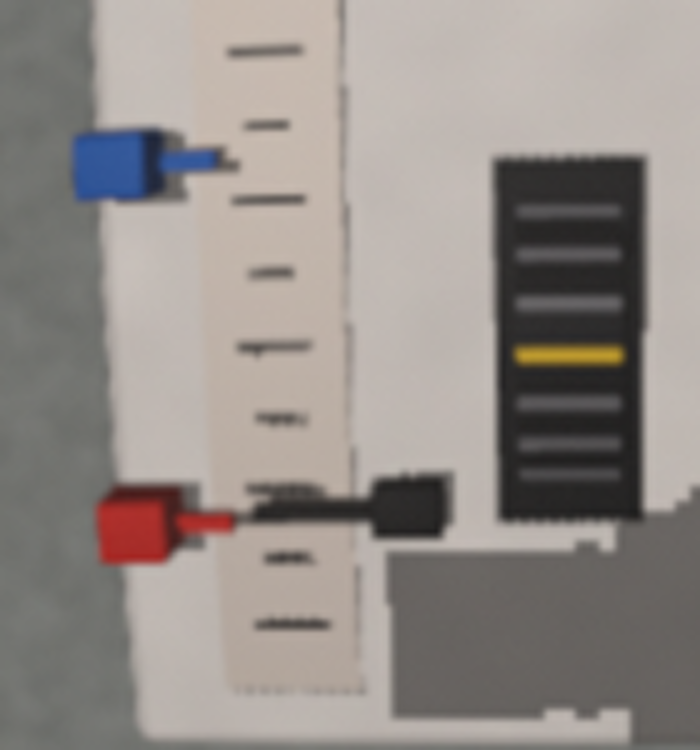

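```bash
python3 -m crank '-22 29 0 0 0 0;-23 30 0 0 0 0;0 0 0 0 0 0;0 0 0 0 0 0'
python3 - <<'E'
from h import *
st,im=snap('wrist','w34'); print(st['eef_pos'],yaw(st),st['tcp_rot'])
u,v=w2p('wrist',[.547,.31,.075],st)[0].astype(int); print(u,v)
cv2.imwrite('pics/w34z.png',cv2.resize(im[v-45:v+45,u-50:u+50,::-1],None,fx=8,fy=8,interpolation=cv2.INTER_CUBIC)); 
E
```

```text
time: 57.45
eef_pos: [0.4758, 0.3102, 0.1443]
tcp_rot: [-0.707, 0.707, 0.0, -0.001]
contact_force: [0.3, 0.4, -0.4]
opening: 0.003
[0.47576853 0.31024593 0.14433034] -1.5708351136655736 [-7.07092817e-01  7.07120493e-01  3.99858355e-05 -5.96084176e-04]
285 115
```

View pics/w34z.png

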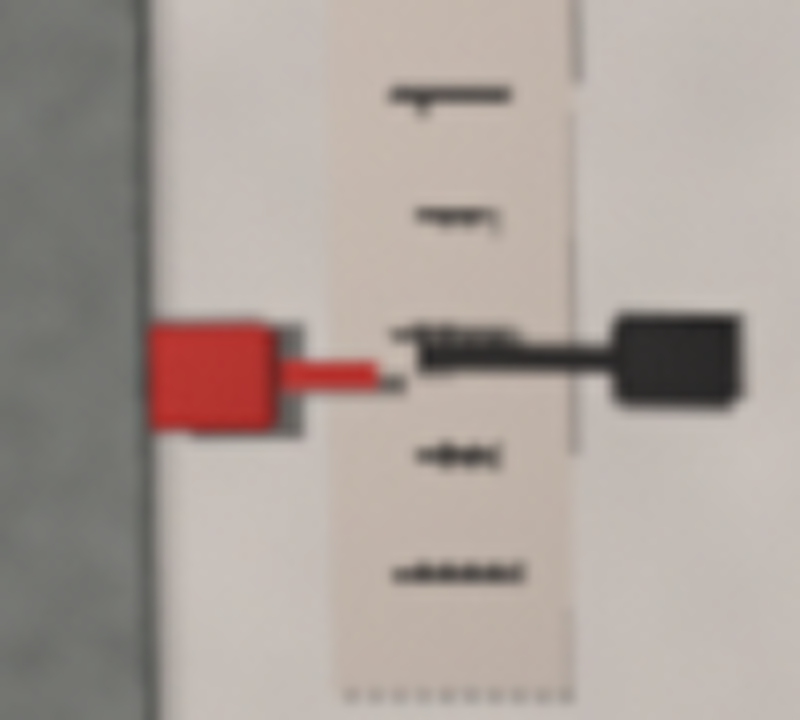

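```bash
python3 -m crank '22 -49 0 0 0 0;23 -50 0 0 0 0;0 0 30 0 0 0;0 0 26 0 0 0;0 0 0 0 0 0'
python3 -m crank '0 0 4 0 0 0;0 0 3 0 0 0;0 0 0 0 0 0'
```

```text
time: 58.12
eef_pos: [0.5734, 0.2639, 0.086]
tcp_rot: [-0.706, 0.708, 0.001, -0.003]
contact_force: [-0.1, -0.5, -0.0]
opening: 0.001
time: 58.5
eef_pos: [0.5749, 0.2657, 0.083]
tcp_rot: [-0.707, 0.707, -0.0, 0.001]
contact_force: [0.4, -0.2, 0.8]
opening: -0.001
```

```bash
python3 -m crank '0 0 4 0 0 0;0 0 2 0 0 0;0 0 1 0 0 0;0 0 0 0 0 0'
python3 -m crank '0 2 0 0 0 0;0 2 0 0 0 0;0 1.5 0 0 0 0;0 0 0 0 0 0;0 0 0 0 0 0'
python3 -m crank '0 0 -10 0 0 0;0 0 -25 0 0 0;-22 47 -22 0 0 0;-22 47 0 0 0 0;0 0 0 0 0 0'
python3 -m crank '0 0 0 0 0 0;0 0 0 0 0 0'
python3 - <<'E'
from h import *
st,im=snap('wrist','w35'); print(st['eef_pos'],yaw(st),st['tcp_rot'])
u,v=w2p('wrist',[.547,.31,.075],st)[0].astype(int); print(u,v)
cv2.imwrite('pics/w35z.png',cv2.resize(im[v-45:v+45,u-50:u+50,::-1],None,fx=8,fy=8,interpolation=cv2.INTER_CUBIC)); 
E
```

```text
time: 59.0
eef_pos: [0.5768, 0.2659, 0.0789]
tcp_rot: [0.707, -0.707, 0.002, -0.002]
contact_force: [-1.8, -2.1, 9.9]
opening: 0.001
time: 59.62
eef_pos: [0.5721, 0.2659, 0.0789]
tcp_rot: [0.707, -0.707, 0.002, -0.003]
contact_force: [0.8, -1.1, 8.0]
opening: 0.001
time: 60.25
eef_pos: [0.4717, 0.3106, 0.1319]
tcp_rot: [0.708, -0.706, -0.001, 0.001]
contact_force: [0.3, -0.7, 0.5]
opening: 0.003
time: 60.5
eef_pos: [0.476, 0.3091, 0.1322]
tcp_rot: [-0.707, 0.708, -0.0, 0.0]
contact_force: [0.5, -0.8, -0.5]
opening: -0.003
[0.47603125 0.30908405 0.1322076 ] -1.5720831591421611 [-7.06651669e-01  7.07561593e-01 -9.31230745e-05  5.12084630e-05]
283 115
```

View pics/w35z.png

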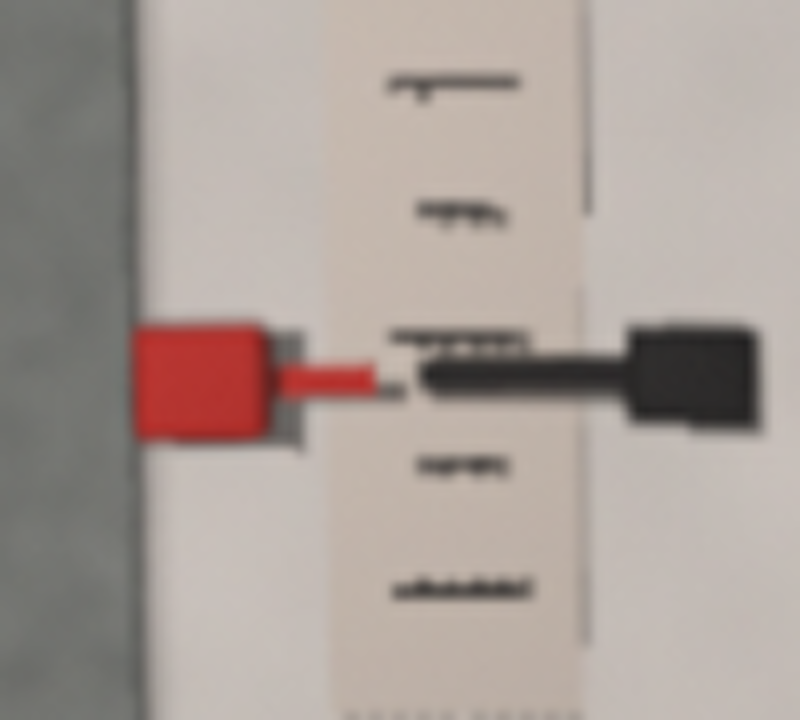

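```bash
python3 - <<'E'
from h import *
acc=0
for i in range(4): acc=acc+optics.read_camera('wrist').astype(float)
im=acc/4; st=readout.get_state()
u,v=283,115
# red needle columns: crop x 290..370 ->/8 ; black 430..620
def cen(cols,w):
    for c in cols:
        r=np.arange(v-8,v+12); ww=w(im[v-8:v+12,c]); ww=np.clip(ww-np.median(ww)*1.0,0,None); ww[ww<.25*ww.max()]=0
        print(c,round((r*ww).sum()/ww.sum(),2),end='; ')
    print()
cen(range(u-50+36,u-50+48),lambda p:p[:,0]-(p[:,1]+p[:,2])/2)
cen(range(u-50+54,u-50+78),lambda p:255-p.mean(1))
E
```

```text
269 116.9; 270 116.89; 271 116.88; 272 116.86; 273 116.85; 274 116.85; 275 116.84; 276 116.84; 277 116.85; 278 116.85; 279 116.9; 280 116.73; 
287 115.37; 288 115.18; 289 115.25; 290 115.57; 291 115.52; 292 115.18; 293 115.26; 294 115.44; 295 115.17; 296 115.3; 297 115.51; 298 115.77; 299 116.34; 300 116.4; 301 116.41; 302 116.41; 303 116.41; 304 116.42; 305 116.41; 306 116.43; 307 116.45; 308 116.45; 309 116.47; 310 116.67;
```

```bash
python3 -m crank '0 0 -40 0 0 0;40 0 -40 0 0 0;40 0 0 0 0 0;40 0 0 0 0 0;0 0 0 0 0 0'
python3 -m crank '0 0 0 0 0 0;0 0 0 0 0 0'
python3 - <<'E'
from h import *
snap('wrist','w36'); snap('scene','s36'); snap('top','t36',2,(110,130,390,330))
E
```

```text
time: 61.38
eef_pos: [0.4753, 0.1875, 0.2123]
tcp_rot: [-0.706, 0.709, -0.0, 0.0]
contact_force: [0.3, -0.7, 0.3]
opening: 0.002
time: 61.62
eef_pos: [0.475, 0.1903, 0.2121]
tcp_rot: [0.707, -0.707, -0.0, 0.0]
contact_force: [0.7, -0.1, -0.3]
opening: -0.002
```

View pics/w36.png

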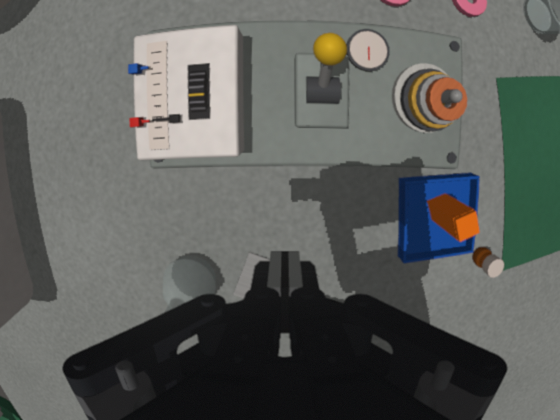

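View pics/s36.png

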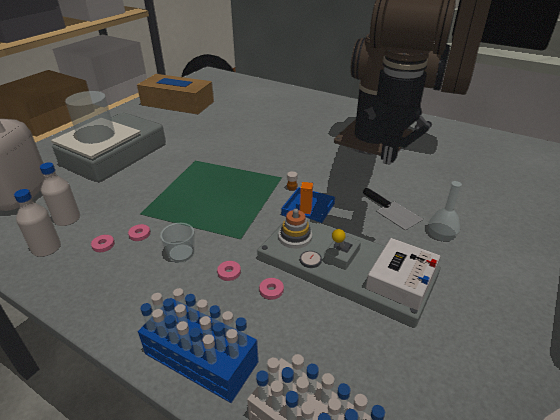

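View pics/t36.png

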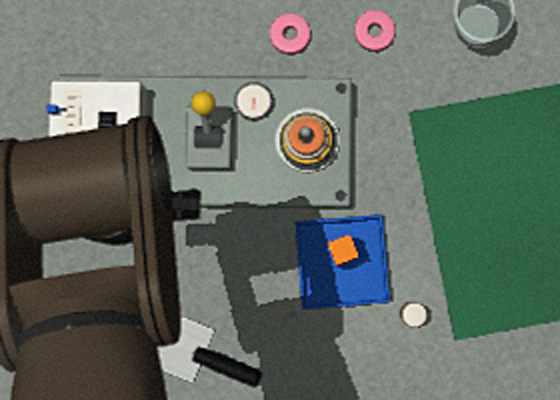

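```bash
python3 -c "
from plant import ctrl; print(ctrl.sign_off())"
```

```text
the job is handed in; nothing more can be done
None
```

I finished the job and handed it in at about 62 s of robot time; no verdict was reported.

- **Cap:** it stands upright in the blue dish.
- **Weights:** four were on the mat: w64, w56, w48 and w40. I saw no w32 at the start, and the mat is now empty. The last pictures show them stacked flat on the post in that order, largest at the bottom.
- **Lever:** I pushed it over until it met its stop. The knob moved 57.5 mm of its 58 mm travel.
- **Trim wheel:** gripping the wheel by its sides slipped, moving the pointer only a few mm. Dragging a closed fingertip across the top of the rim worked. The last measurement, with the camera almost straight above, put the pointer about 0.3 mm short of the red flag along the tester's x. I did not correct that any further.
- **Last check:** the vial, beaker and flask are upright, the pink rings are where they were, and the gripper touches nothing. I saw no weight knocked aside and lost no grip.

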